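# Stack the sample tins in the dry cabinet's drawer

## Task

Put the closed sample tins on the bench away in the small dry cabinet: turn its catch aside, draw the drawer right out, and stack every tin lid up in one square, upright column in the middle of the rubber mat, long sides along the drawer and never a bigger tin on a smaller one. Then slide the drawer fully home with the column still square and turn the catch back upright to hold it shut. Leave the beaker, the meter and the bottle where they are.

Things in the scene. Friction and masses are not known exactly. Their poses are not given: they have to be found in the camera images.
- tin_large_a_c (a point): centre (half-way up) of a closed flat aluminium sample tin, large size: 100 long x 62 wide x 30 high (mm), lid on; x along its long side, y across it, z up out of the lid. There are two tins of each size, all sharp-sided blocks with flat tops; not all of the six are there every time
- tin_large_b_c (a point): centre (half-way up) of a closed flat aluminium sample tin, large size: 100 long x 62 wide x 30 high (mm), lid on; x along its long side, y across it, z up out of the lid. There are two tins of each size, all sharp-sided blocks with flat tops; not all of the six are there every time
- tin_medium_a_c (a point): centre (half-way up) of a closed flat aluminium sample tin, medium size: 86 long x 53 wide x 26 high (mm), lid on; x along its long side, y across it, z up out of the lid. There are two tins of each size, all sharp-sided blocks with flat tops; not all of the six are there every time
- tin_medium_b_c (a point): centre (half-way up) of a closed flat aluminium sample tin, medium size: 86 long x 53 wide x 26 high (mm), lid on; x along its long side, y across it, z up out of the lid. There are two tins of each size, all sharp-sided blocks with flat tops; not all of the six are there every time
- tin_small_a_c (a point): centre (half-way up) of a closed flat aluminium sample tin, small size: 72 long x 45 wide x 22 high (mm), lid on; x along its long side, y across it, z up out of the lid. There are two tins of each size, all sharp-sided blocks with flat tops; not all of the six are there every time
- tin_small_b_c (a point): centre (half-way up) of a closed flat aluminium sample tin, small size: 72 long x 45 wide x 22 high (mm), lid on; x along its long side, y across it, z up out of the lid. There are two tins of each size, all sharp-sided blocks with flat tops; not all of the six are there every time
- mat (a point): centre of the top face of the black rubber mat (108 x 70, 2 mm thick) on the drawer's flat shelf (138 wide between 10 mm high edges), where the column stands; rides with the drawer. x along the drawer into the cabinet (mat's long side), y to the left, z up. Inner face of the drawer's upright front panel: 79 mm in front of this point; fixed desiccant canister (40 across, 30 high): 110 mm behind it
- cabinet: small dry cabinet with clear sides, fixed to the bench; origin at bench level in the middle of the drawer bay's front face, x into the cabinet, y left, z up. Bay 170 wide, 235 deep, roof 212 high; opening 154 wide, its upper edge 166 above the bench, 144 above the mat. A grey dryer module 54 wide, as tall, adjoins on the right (-y)
- handle (a point): middle of the drawer's horizontal bar handle: round steel bar 10 mm thick, 60 mm long across the drawer (along y of the mat), 192 mm above the bench (20 below the roof), carried by an arm at each end; 40 mm in front of the middle of the drawer's front panel (172 high, 8 thick). With the drawer home it is 49 mm in front of the cabinet's front face. Same axes as the mat
- drawer (a joint): how far the drawer is pulled out towards the robot, m: 0 = fully home, 0.19 = fully out (stop). It slides straight along -x of the mat, with about 1.5 N of friction and some drag, and stays where it is left. The closed catch blocks it
- catch_knob (a point): centre of the black ball (16 mm across) at the top of the turn catch's tail, an 8 mm upright bar. The axle runs along x of the cabinet, 200 mm above the bench, 40 mm to the right (-y) of the cabinet's origin; the ball is 58 mm from it and 15 mm in front of the cabinet's front face. The tail can be pushed sideways with closed fingertips above the roof. This point turns with the catch
- catch (a joint): turn of the catch, rad: 0 = closed (tail upright, tongue hanging in front of the small steel keeper lug on the drawer front's top edge), 0.65 = fully open (stop; tail leaning to the right, -y of the cabinet; the tongue clears the lug from 0.5 on). Friction keeps it where it is left; about 2 N at the ball moves it
- glass_beaker: small glass beaker, 58 mm across, 70 mm high, standing to the left of the cabinet; origin under its middle. A bystander
- test_meter: white hand-held meter, 144 x 66 x 28 mm, lying to the left of the cabinet; origin under its middle. A bystander
- sample_bottle: white sample bottle, 62 x 62 x 142 mm, standing to the right of the cabinet; origin under its middle. A bystander
Mind the look-alikes: they are no part of the job. Leave any pink or red look-alike of the part that bears tin_medium_b_c alone.

How it is judged (in metres and radians):
On the way, in this order (a step that is already met when the one before it is completed fails the run):
1. the catch is open and the drawer is right out (value of joint drawer above 0.175 m and value of joint catch above 0.5 rad), for 0.2 s.
2. all tins stand in one square column on the mat of the drawn-out drawer, bigger ones lower (value of joint drawer above 0.15 m and horizontal distance between each of tin_large_a_c, tin_large_b_c, tin_medium_a_c, tin_medium_b_c, tin_small_a_c, tin_small_b_c and mat below 0.012 m and angle between each of tin_large_a_c, tin_large_b_c, tin_medium_a_c, tin_medium_b_c, tin_small_a_c, tin_small_b_c's own z axis and vertical below 0.06 rad and angle between the x axis of each of tin_large_a_c, tin_large_b_c, tin_medium_a_c, tin_medium_b_c, tin_small_a_c, tin_small_b_c and the x axis of mat, either way round below 0.14 rad and z of each of tin_medium_a_c, tin_medium_b_c, tin_small_a_c, tin_small_b_c in the frame of tin_large_a_c above 0.015 m and z of each of tin_medium_a_c, tin_medium_b_c, tin_small_a_c, tin_small_b_c in the frame of tin_large_b_c above 0.015 m and z of each of tin_small_a_c, tin_small_b_c in the frame of tin_medium_a_c above 0.015 m and z of each of tin_small_a_c, tin_small_b_c in the frame of tin_medium_b_c above 0.015 m and contact force between the fingers and tin_large_a below 0.1 N and contact force between the fingers and tin_large_b below 0.1 N and contact force between the fingers and tin_medium_a below 0.1 N and contact force between the fingers and tin_medium_b below 0.1 N and contact force between the fingers and tin_small_a below 0.1 N and contact force between the fingers and tin_small_b below 0.1 N), for 0.4 s.
3. the drawer is fully home with the column standing (value of joint drawer below 0.004 m and value of joint catch above 0.4 rad and horizontal distance between each of tin_large_a_c, tin_large_b_c, tin_medium_a_c, tin_medium_b_c, tin_small_a_c, tin_small_b_c and mat below 0.012 m and angle between each of tin_large_a_c, tin_large_b_c, tin_medium_a_c, tin_medium_b_c, tin_small_a_c, tin_small_b_c's own z axis and vertical below 0.06 rad and angle between the x axis of each of tin_large_a_c, tin_large_b_c, tin_medium_a_c, tin_medium_b_c, tin_small_a_c, tin_small_b_c and the x axis of mat, either way round below 0.14 rad and z of each of tin_medium_a_c, tin_medium_b_c, tin_small_a_c, tin_small_b_c in the frame of tin_large_a_c above 0.015 m and z of each of tin_medium_a_c, tin_medium_b_c, tin_small_a_c, tin_small_b_c in the frame of tin_large_b_c above 0.015 m and z of each of tin_small_a_c, tin_small_b_c in the frame of tin_medium_a_c above 0.015 m and z of each of tin_small_a_c, tin_small_b_c in the frame of tin_medium_b_c above 0.015 m), for 0.2 s.
At the end, for the whole second after the job is handed in: Drawer home (within 5 mm), catch upright (within 0.15 rad); every tin present at rest in one column, lid up (tilt < 0.06 rad), centre within 12 mm of the mat's centre seen from above, long side within 0.14 rad of the drawer's direction, each bigger tin below each smaller one (value of joint drawer below 0.005 m and value of joint catch below 0.15 rad and horizontal distance between each of tin_large_a_c, tin_large_b_c, tin_medium_a_c, tin_medium_b_c, tin_small_a_c, tin_small_b_c and mat below 0.012 m and angle between each of tin_large_a_c, tin_large_b_c, tin_medium_a_c, tin_medium_b_c, tin_small_a_c, tin_small_b_c's own z axis and vertical below 0.06 rad and angle between the x axis of each of tin_large_a_c, tin_large_b_c, tin_medium_a_c, tin_medium_b_c, tin_small_a_c, tin_small_b_c and the x axis of mat, either way round below 0.14 rad and z of each of tin_medium_a_c, tin_medium_b_c, tin_small_a_c, tin_small_b_c in the frame of tin_large_a_c above 0.015 m and z of each of tin_medium_a_c, tin_medium_b_c, tin_small_a_c, tin_small_b_c in the frame of tin_large_b_c above 0.015 m and z of each of tin_small_a_c, tin_small_b_c in the frame of tin_medium_a_c above 0.015 m and z of each of tin_small_a_c, tin_small_b_c in the frame of tin_medium_b_c above 0.015 m and linear speed of each of tin_large_a, tin_large_b, tin_medium_a, tin_medium_b, tin_small_a, tin_small_b below 0.02 m/s); the robot touches nothing.
It fails at once if a bystander (beaker, meter or bottle) is pushed more than 30 mm or tipped over (distance of any of glass_beaker, test_meter, sample_bottle from where it was at the start of the episode above 0.03 m or angle between any of glass_beaker, test_meter, sample_bottle's own z axis and vertical above 0.5 rad).
Of tin_large_a, tin_large_b, tin_medium_a, tin_medium_b, tin_small_a, tin_small_b only 3 to 5 are there at a start; the rules pass over those that are not, and their reading is None.
At some moment in a run one of tin_large_a, tin_large_b may be knocked a few centimetres aside while the robot is not near it.
Once in a run the grip may slacken for a moment while it holds something.
It also fails if it takes over 210 s, if anything falls off the work surface, if the arm or the gripper's body presses on something with over 40 N, if the wrist force passes 120 N, or if a joint passes its speed limit or range.

## Robot

A 6-joint arm with a two-finger parallel gripper is mounted at the origin on a cart in front of the work surface, level with it; the furniture and walls round the work are solid. World frame = base frame: x ahead of the robot, y to its left, z up, the work surface at z = 0. Lengths are in mm, angles in rad, forces in N, time in s.
With the tool pointing down it reaches from about 150 to 775 mm from the base axis. Payload 6.1 kg.
Tool frame: the origin (TCP) lies between the finger pads; the fingertips stand 19 mm ahead of it and the grasp point (between the pads) is the TCP (nose_length is the distance from the TCP to the fingertips, in mm); z points along the fingers, y is the direction in which the jaws open and shut (so a half turn about z gives the same grasp; the last joint's range is limited). The gripper opens to 85 mm and grips with 20 to 120 N. Pads are 22 mm wide; open, the fingers measure 114 mm over their backs; the gripper's body (76 mm by 85 mm) begins 54 mm behind the grasp point. The pads swing forward as they close: fully open they stand 13 mm farther back than shut.
Start: joints at [-1.332, 0.126, -0.04, 1.405, 0, 1.571], TCP at [124.176, -510.087, 250.295] pointing down, gripper open.
Joint ranges: [-2.72, 2.72], [-0.95, 1.95], [-1.27, 1.35], [-1.78, 2.02], [-1.46, 1.47], [-3.14, 3.14]. Speed limits (rad/s): [2.39, 2.39, 3.01, 3.14, 3.14, 3.14].

## Interface

Orientations are given as a unit quaternion [x, y, z, w].
In Python, from rig import * gives the robot as it stands.
- The arm moves only by the shell command python3 -m crank 'ROWS' [FORCE]. ROWS is text: rows parted by semicolons, each of 5 numbers parted by spaces: the shift along the tool's x, y, z in m, then the turn about the tool's z in degrees, then the finger opening in m, from 0 to 0.0854. A call has 1 to 5 rows; each row shifts and turns the commanded pose from where the row before left it, along the tool's axes as they then stand; what a row does not reach is not made up. A row lasts 1/10 s, in which the tool goes at most 50 mm and 8.59 degrees, less where a joint would pass 70% of its speed; a pose out of reach is approached as far as the arm can. A call is refused whole if a number of a shift passes 0.05 or a number of a turn 8.59, either way. A call with a gripper value outside its range is refused whole. The fingers move at their own pace and stop on an object; FORCE is the grip in N (left out, the last holds). Time passes only in rows, so rows that do not move let the fingers close. It gives the time, the measured TCP pose, the force and the opening at its end, in the units of the state.
- read_state(): the state, without advancing time (a new reading comes with each control period).
- read_camera(name): name is "scene" or "top" or "wrist"; returns a dict with "image" (420x560x3 uint8, red, green, blue), "camera_matrix" (3x3 intrinsics, pixels), "rvec" (rotation vector, rad) and "tvec" (3), from world to camera coordinates, as OpenCV has them; the wrist camera has in their place "T_tool_cam" (4x4, takes a point from camera to tool coordinates, whose origin is the TCP and whose axes are the flange's). Camera axes: x right, y down, z forward; pixel columns grow to the right and rows downward; lengths in mm; the calibration is good to about 2 mm. The wrist camera is an equidistant fisheye: a pixel r from the principal point sees the ray r / f radians off the axis. A picture is of the moment at which its call begins: read the wrist's pose just before it. There is no depth.
- hand_in(): hands the job in, once; it reports no verdict.
The state is a dict: "time": time; "q": joint angles; "joint_vel": joint speeds; "joint_efforts": joint torques, N m; "eef_pos": TCP position; "eef_rot": TCP orientation; "ft_force": force on the tool from outside, world axes, zero at the start; "torque": the same for the moment, N m; "opening": finger opening in mm.
Only numpy, scipy, OpenCV 4.12 (cv2) and the standard library are available. Lean on these libraries where they do the work, as an engineer would, in place of code of your own. Each camera call takes 0.05 s, during which the arm holds its last target.

## Working session

There is one attempt and no reset: what is moved stays moved. The work goes in short steps, Python scripts to look and compute and a shell command to move; the robot and the scene stay as the last step left them, time stands still between calls to the robot, and variables do not carry over. Pictures are saved under pics/ and viewed, and the job is handed in when it is done.

```bash
ls -la; mkdir -p pics
python3 - <<'E'
from rig import *
import cv2
print(read_state())
for n in ("scene","top","wrist"):
    c=read_camera(n)
    cv2.imwrite(f"pics/{n}0.png",c["image"][:,:,::-1])
    print(n,{k:v for k,v in c.items() if k!="image"})
E
```

```text
total 12
drwxr-xr-x  3 agent agent 4096 Dec  6 04:53 .
drwxr-xr-x 23 root  root  4096 Dec  6 04:53 ..
drwxr-xr-x  2 agent agent 4096 Dec  6 04:53 pics
{'time': 0.0, 'q': array([-1.33198633e+00,  1.26386066e-01, -4.06425623e-02,  1.40538924e+00,
       -3.08679458e-05,  1.57077451e+00]), 'joint_vel': array([ 0.00087177, -0.00017739,  0.00033341, -0.00065726,  0.00048336,
        0.00074211]), 'joint_efforts': array([-4.51407150e-04, -4.35916507e+01,  3.52921450e+01,  1.71849900e-02,
        2.22562994e-04, -1.24820378e-06]), 'eef_pos': array([ 124.0870467 , -509.72633616,  249.50944241]), 'eef_rot': array([ 9.92878062e-01,  1.19132263e-01, -1.11895772e-04, -8.03162700e-04]), 'ft_force': array([-0.36252249, -0.30383011, -0.73933982]), 'torque': array([-0.01238606,  0.02587718, -0.06029896]), 'opening': 85.3579703848735}
scene {'camera_matrix': array([[519.95348675,   0.        , 283.68314937],
       [  0.        , 519.95348675, 208.2259882 ],
       [  0.        ,   0.        ,   1.        ]]), 'rvec': array([ 0.8185683 , -2.3877966 ,  1.30676022]), 'tvec': array([ 462.51450829,  332.
[... 156 characters left out ...]
  [  0.        ,   0.        ,   1.        ]]), 'rvec': array([ 2.09326159, -2.14288719,  0.19604839]), 'tvec': array([  18.84561428,  631.55423664, 1408.79662691])}
wrist {'camera_matrix': array([[325.1922621 ,   0.        , 279.74875398],
       [  0.        , 325.1922621 , 210.18071183],
       [  0.        ,   0.        ,   1.        ]]), 'T_tool_cam': array([[ 1.09146740e-03, -9.62533695e-01, -2.71159906e-01,
         6.92491375e+01],
       [ 9.99999048e-01,  1.27959599e-03, -5.16993455e-04,
         6.92818820e-02],
       [ 8.44598749e-04, -2.71159084e-01,  9.62534175e-01,
        -1.22639213e+02],
       [ 0.00000000e+00,  0.00000000e+00,  0.00000000e+00,
         1.00000000e+00]])}
```

View pics/scene0.png

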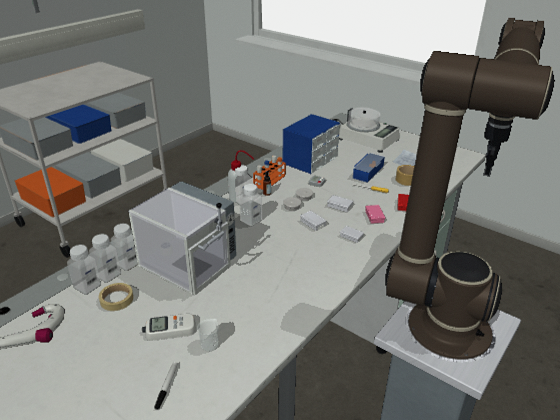

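View pics/top0.png

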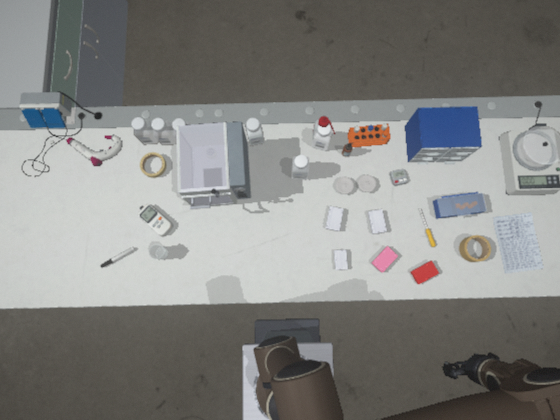

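View pics/wrist0.png

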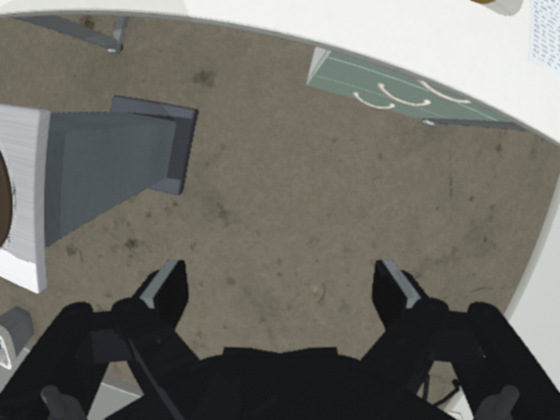

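```bash
cat > h.py <<'E'
from rig import *
import numpy as np, cv2
from scipy.spatial.transform import Rotation as R
def pix2plane(c,uv,z):
    K=c["camera_matrix"];Rm=cv2.Rodrigues(c["rvec"])[0];t=c["tvec"]
    uv=np.atleast_2d(np.asarray(uv,float))
    d=(np.c_[uv,np.ones(len(uv))]@np.linalg.inv(K).T)@Rm
    o=-Rm.T@t
    return o+d*((z-o[2])/d[:,2])[:,None]
def proj(c,P):
    P=np.atleast_2d(np.asarray(P,float))
    return cv2.projectPoints(P,c["rvec"],c["tvec"],c["camera_matrix"],None)[0][:,0]
def wrays(c,s,uv):
    K=c["camera_matrix"];T=c["T_tool_cam"]
    uv=np.atleast_2d(np.asarray(uv,float))
    x=(uv[:,0]-K[0,2])/K[0,0];y=(uv[:,1]-K[1,2])/K[1,1]
    r=np.hypot(x,y)+1e-12
    d=np.c_[x/r*np.sin(r),y/r*np.sin(r),np.cos(r)]
    Rt=R.from_quat(s["eef_rot"]).as_matrix()
    o=Rt@T[:3,3]+s["eef_pos"]
    return o,d@(Rt@T[:3,:3]).T
def wplane(c,s,uv,z):
    o,d=wrays(c,s,uv)
    return o+d*((z-o[2])/d[:,2])[:,None]
def wproj(c,s,P):
    K=c["camera_matrix"];T=c["T_tool_cam"];Rt=R.from_quat(s["eef_rot"]).as_matrix()
    P=np.atleast_2d(np.asarray(P,float))
    pt=(P-s["eef_pos"])@Rt; pc=(pt-T[:3,3])@T[:3,:3]
    rho=np.hypot(pc[:,0],pc[:,1]);th=np.arctan2(rho,pc[:,2])
    return np.c_[K[0,2]+K[0,0]*th*pc[:,0]/rho,K[1,2]+K[1,1]*th*pc[:,1]/rho]
def save(n,im,crop=None,k=1):
    if crop: x0,y0,x1,y1=crop; im=im[y0:y1,x0:x1]
    im=cv2.resize(im,None,fx=k,fy=k,interpolation=cv2.INTER_CUBIC) if k!=1 else im
    cv2.imwrite("pics/"+n,im[:,:,::-1])
E
python3 - <<'E'
from h import *
c=read_camera("top")
save("top_tins.png",c["image"],(310,160,450,290),5)
save("top_cab.png",c["image"],(160,100,320,220),5)
for n,uv,z in [("A",(335,218),15),("B",(377,221),15),("C",(341,259),12),("pink",(385,259),13),("corner-cab",(180,204),0),("beaker",(157,250),0),("bottle",(301,165),142)]:
    print(n,pix2plane(c,uv,z).round())
s=read_camera("scene"); save("scene_tins.png",s["image"],(270,160,420,260),5)
save("scene_cab.png",s["image"],(120,160,270,300),4)
E
```

```text
A [[ 598. -192.   15.]]
B [[ 582. -348.   15.]]
C [[ 445. -207.   12.]]
pink [[ 442. -368.   13.]]
corner-cab [[668. 392.   0.]]
beaker [[495. 473.   0.]]
bottle [[767. -66. 142.]]
```

View pics/top_tins.png

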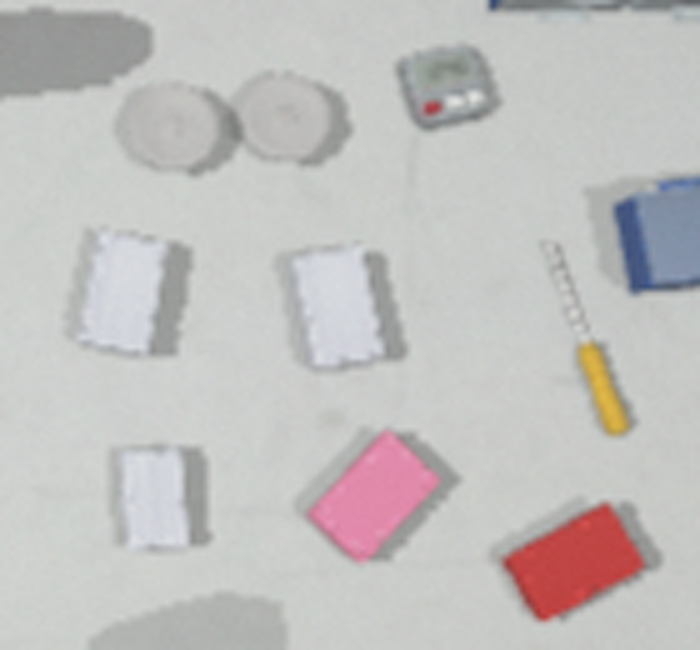

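View pics/top_cab.png

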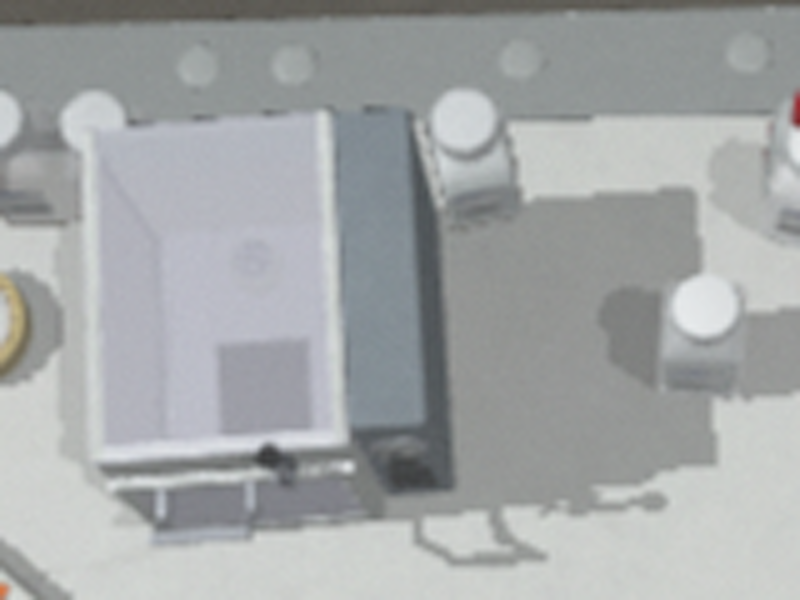

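View pics/scene_tins.png

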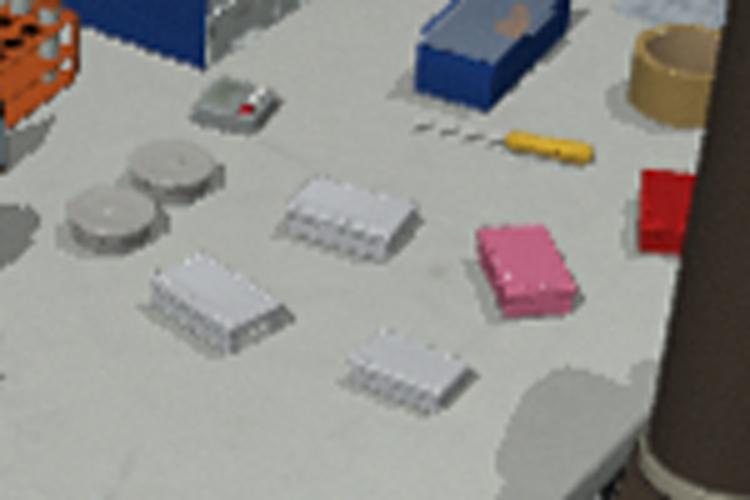

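View pics/scene_cab.png

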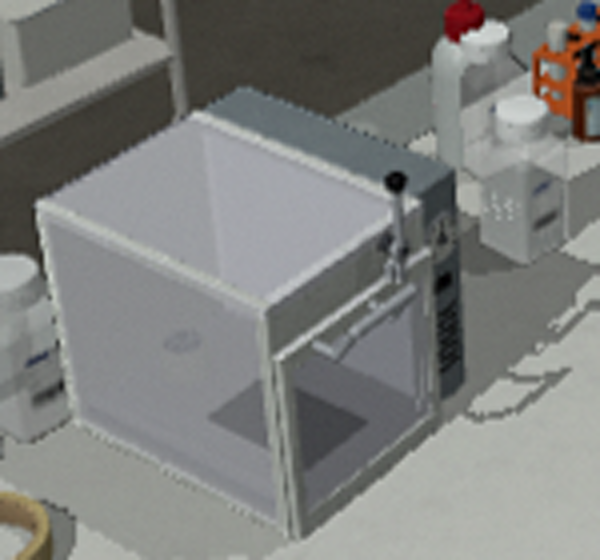

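Run:
```python
from h import *
c=read_camera("top"); s=read_camera("scene")
def tri(a,b):
    A=[]
    for cam,uv in((c,a),(s,b)):
        Rm=cv2.Rodrigues(cam["rvec"])[0]; P=cam["camera_matrix"]@np.c_[Rm,cam["tvec"]]
        A.append(P)
    X=cv2.triangulatePoints(A[0],A[1],np.array(a,float).reshape(2,1),np.array(b,float).reshape(2,1))
    X=X[:3,0]/X[3,0]
    return X.round(1),proj(c,X).round(1),proj(s,X).round(1)
print("ball",tri((213.6,191),(219,205.5)))
print("handL",tri((190.5,207.5),(201,247.5)))
print("handR",tri((210,207.2),(223.5,232.5)))
print("ball z258",pix2plane(c,(213.6,191),258),pix2plane(s,(219,205.5),258))
print("handle z192",pix2plane(c,[(190.5,207.5),(210,207.2)],192))
# roof front corners
save("top_cab2.png",c["image"],(165,175,265,225),8)
save("scene_cab2.png",s["image"],(180,190,250,300),7)
```

```text
ball (array([654. , 219.2, 253.5]), array([[213.7, 191.2]]), array([[218.9, 205.5]]))
handL (array([628.1, 317.7, 170.4]), array([[188.7, 205. ]]), array([[203.1, 248.1]]))
handR (array([616.7, 243.5, 187.6]), array([[209.8, 206.8]]), array([[223.8, 232.6]]))
ball z258 [[653.42900559 218.75750825 258.        ]] [[648.50983972 224.16838544 258.        ]]
handle z192 [[615.12965698 306.50796766 192.        ]
 [614.57160188 241.8706254  192.        ]]
```

View pics/top_cab2.png

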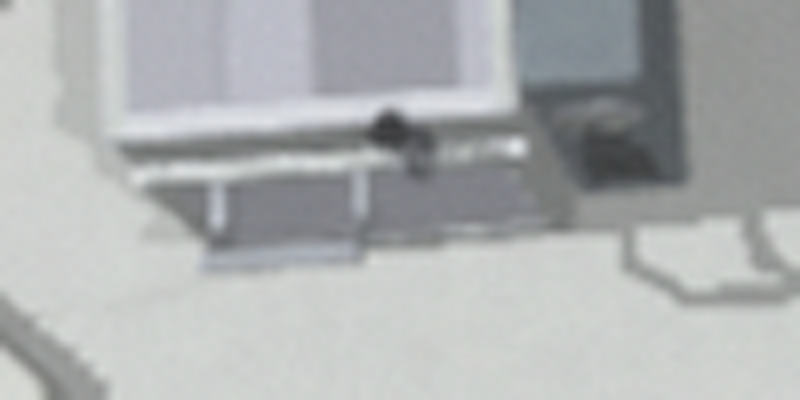

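View pics/scene_cab2.png

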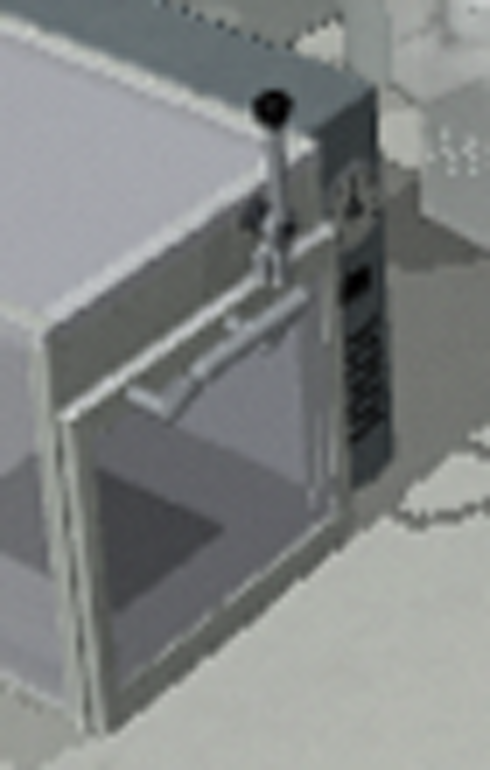

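```bash
python3 -m crank '0 0 -0.04 6.85 0.08; 0 0 -0.04 6.85 0.08; 0.045 -0.02 -0.02 0 0.08;0.045 -0.02 0 0 0.08;0.045 -0.02 0 0 0.08'
```

```text
time: 0.85
eef_pos: [257.7, -451.1, 350.1]
eef_rot: [1.0, -0.001, 0.001, 0.001]
ft_force: [1.5, -1.6, 0.2]
opening: 80.0
```

```bash
python3 -m crank '0.038 -0.032 0 0 0.08;0.038 -0.032 0 0 0.08;0.038 -0.032 0 0 0.08;0.038 -0.032 0 0 0.08;0.03 -0.032 0 0 0.08' && python3 -m crank '0 0 0 0 0.08'
python3 - <<'E'
from h import *
s=read_state();c=read_camera("wrist");print(s["eef_pos"].round(1))
save("w1.png",c["image"])
E
```

```text
time: 1.35
eef_pos: [440.3, -289.7, 348.9]
eef_rot: [1.0, 0.0, 0.0, -0.0]
ft_force: [0.2, -1.0, -0.1]
opening: 80.2
time: 1.45
eef_pos: [441.6, -287.9, 348.6]
eef_rot: [1.0, 0.003, 0.0, -0.001]
ft_force: [-0.3, -0.4, -0.9]
opening: 80.1
[ 441.6 -287.9  348.6]
```

View pics/w1.png

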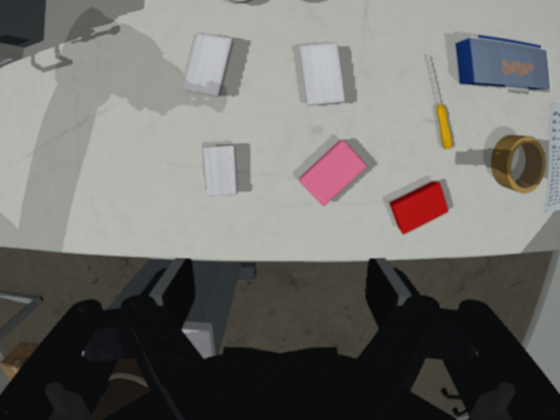

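```bash
cat >> h.py <<'E'
def order(q):
    return q
def tinmask(im):
    f=cv2.GaussianBlur(im,(3,3),0).astype(int)
    return (((f[...,2]-f[...,1])>6)&(f[...,2]>170)).astype(np.uint8)*255
def tins_w(c,s,z,roi=None,amin=150,verbose=True):
    m=tinmask(c["image"]); 
    m=cv2.morphologyEx(m,cv2.MORPH_OPEN,np.ones((3,3),np.uint8))
    m=cv2.morphologyEx(m,cv2.MORPH_CLOSE,np.ones((5,5),np.uint8))
    out=[]
    for k in cv2.findContours(m,cv2.RETR_EXTERNAL,cv2.CHAIN_APPROX_NONE)[0]:
        if cv2.contourArea(k)<amin: continue
        P=wplane(c,s,k[:,0],z)[:,:2].astype(np.float32)
        (cx,cy),(w,h),a=cv2.minAreaRect(P)
        if w<h: w,h,a=h,w,a+90
        out.append((k[:,0].mean(0).round(),round(cx,1),round(cy,1),round(w,1),round(h,1),round((a+90)%180-90,1)))
    return out,m
E
python3 - <<'E'
from h import *
s=read_state();c=read_camera("wrist")
im=c["image"]
for p in [(208,64),(323,72),(220,169),(213,90),(260,100),(270,130)]: print(p,im[p[1],p[0]])
for z in (22,26,30):
  o,m=tins_w(c,s,z); print(z); [print(*i) for i in o]
cv2.imwrite("pics/m1.png",m)
E
```

```text
(208, 64) [189 190 194]
(323, 72) [192 194 197]
(220, 169) [179 181 184]
(213, 90) [161 163 167]
(260, 100) [177 179 173]
(270, 130) [178 180 173]
22
26
30
```

View pics/m1.png

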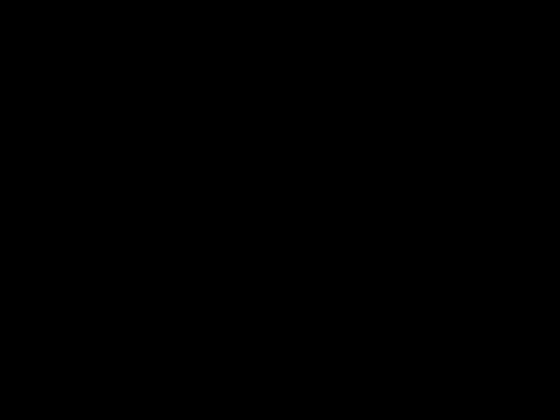

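```bash
cat >> h.py <<'E'
def tinmask(im,thr=172):
    f=cv2.GaussianBlur(im,(3,3),0).astype(int)
    d=f[...,2]-f[...,1]
    return ((d>=0)&(d<14)&(f[...,0]-f[...,1]<6)&(f[...,2]>thr)).astype(np.uint8)*255
E
python3 - <<'E'
from h import *
s=read_state();c=read_camera("wrist")
for z in (22,26,30):
  o,m=tins_w(c,s,z); print(z); [print(*i) for i in o if i[0][1]<250]
cv2.imwrite("pics/m2.png",m)
save("w1crop.png",c["image"],(170,20,370,210),4)
E
```

```text
22
[217. 169.] 441.0 -201.2 68.7 42.0 1.9
[319.  71.] 579.8 -343.1 82.6 50.2 7.8
[205.  58.] 597.9 -185.0 75.5 49.6 -12.8
26
[217. 169.] 441.6 -202.0 68.1 41.6 1.9
[319.  71.] 579.1 -342.6 81.9 49.8 7.8
[205.  58.] 597.1 -185.9 74.8 49.1 -12.8
30
[217. 169.] 442.2 -202.8 67.4 41.3 1.9
[319.  71.] 578.5 -342.1 81.1 49.3 7.8
[205.  58.] 596.3 -186.9 74.2 48.7 -12.8
```

View pics/m2.png

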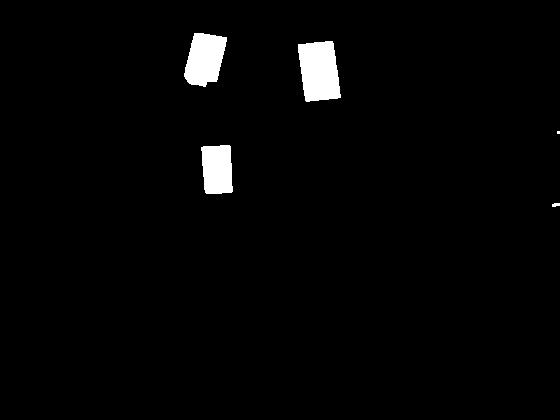

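View pics/w1crop.png

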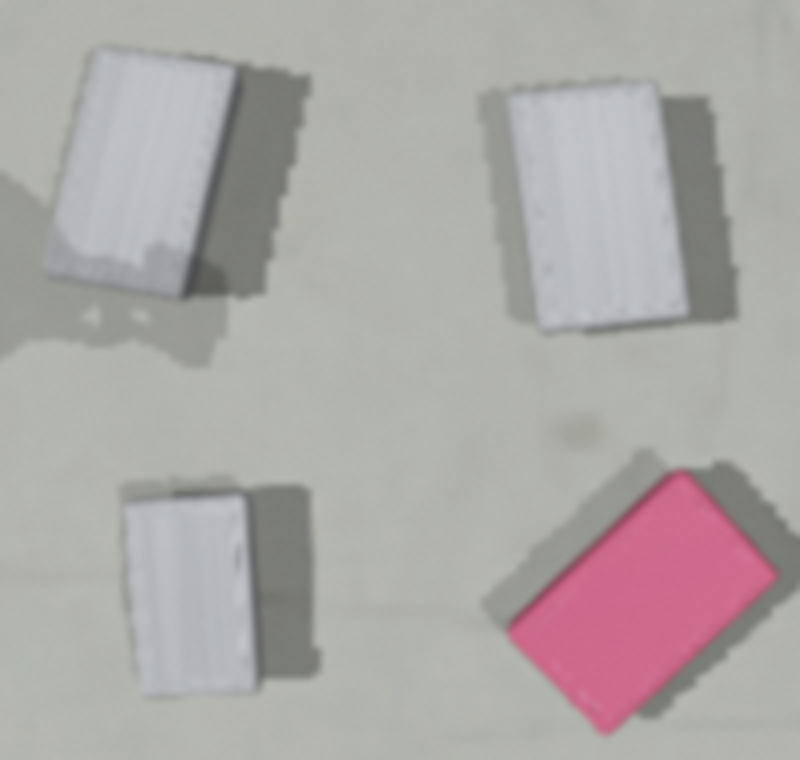

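```bash
python3 -m crank '0 -0.05 0 0 0.08;0 -0.05 0 0 0.08;0 -0.05 0 0 0.08;0 -0.05 0 0 0.08;0 -0.05 0 0 0.08' && python3 -m crank '0 -0.05 0 0 0;0 -0.05 0 0 0;0 -0.05 0 0 0;0 -0.05 0 0 0;0.03 -0.05 0 0 0' && python3 -m crank '0 0 0 0 0;0 0 0 0 0'
python3 - <<'E'
from h import *
s=read_state();c=read_camera("wrist");print(s["eef_pos"].round(1),s["eef_rot"])
save("w2.png",c["image"])
t=read_camera("top");save("top2.png",t["image"])
E
```

```text
time: 2.1
eef_pos: [437.8, -41.1, 349.4]
eef_rot: [1.0, -0.002, 0.0, 0.0]
ft_force: [0.8, 0.3, -0.0]
opening: 80.1
time: 2.6
eef_pos: [461.5, 89.3, 357.6]
eef_rot: [0.997, 0.07, -0.003, -0.044]
ft_force: [0.8, -0.1, -0.1]
opening: 6.5
time: 2.8
eef_pos: [463.2, 88.9, 355.7]
eef_rot: [0.997, 0.07, -0.004, -0.043]
ft_force: [0.2, -0.6, 1.0]
opening: -0.4
[463.2  88.9 355.7] [ 0.99661098  0.06977136 -0.00408982 -0.04337951]
```

View pics/w2.png

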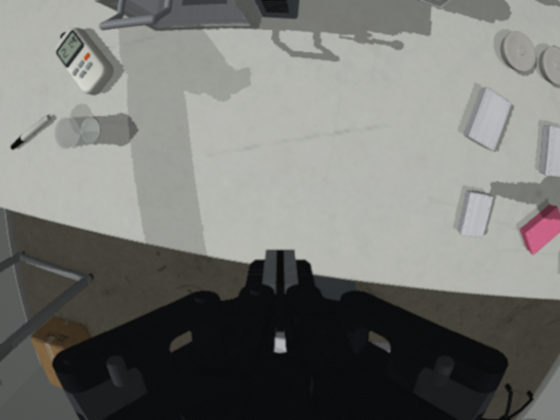

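View pics/top2.png

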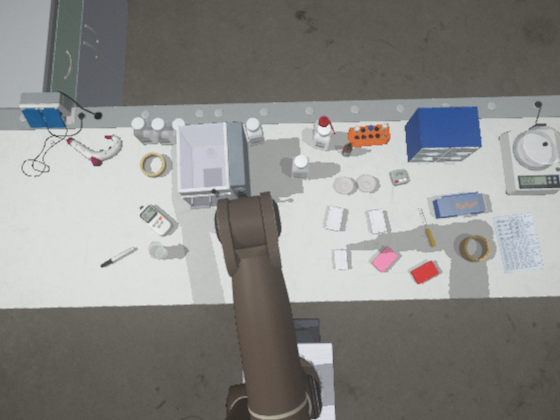

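Run:
```python
from h import *
s=read_state(); print(s["q"].round(3), s["ft_force"].round(1), s["joint_efforts"].round(1))
```

```text
[0.139 0.047 0.105 1.63  0.087 3.14 ] [-0.1  0.1 -0.6] [  0.2 -36.9  34.4  -0.    0.3  -0. ]
```

```bash
python3 -m crank '0 0 0 -8.5 0;0 0 0 -8.5 0;0 0 0 -8.5 0;0 0 0 -8.5 0;0 0 0 -8.5 0' && python3 -m crank '0 0 0 -8.5 0;0 0 0 -8.5 0;0 0 0 -8.5 0;0 0 0 -8.5 0;0 0 0 0 0'
python3 - <<'E'
from h import *
s=read_state();print(s["eef_pos"].round(1),s["eef_rot"].round(3),R.from_quat(s["eef_rot"]).as_matrix().round(3), s["q"].round(3))
E
```

```text
time: 3.4
eef_pos: [462.5, 89.0, 356.3]
eef_rot: [0.902, 0.429, 0.013, -0.042]
ft_force: [0.2, 1.1, 0.1]
opening: 0.0
time: 3.9
eef_pos: [462.6, 89.1, 356.3]
eef_rot: [0.739, 0.672, 0.024, -0.036]
ft_force: [-0.1, 0.1, -0.6]
opening: -0.4
[462.6  89.1 356.3] [ 0.739  0.672  0.024 -0.036] [[ 0.096  0.995 -0.013]
 [ 0.992 -0.094  0.086]
 [ 0.085 -0.021 -0.996]] [0.139 0.047 0.105 1.63  0.087 1.805]
```

```bash
for i in 1; do :; done; python3 -m crank '0 0 0 -8.5 0;0 0 0 -8.5 0;0 0 0 -8.5 0;0 0 0 -8.5 0;0 0 0 -8.5 0' >/dev/null && python3 -m crank '0 0 0 -8.5 0;0 0 0 -8.5 0;0 0 0 -8.5 0;0 0 0 -8.5 0;0 0 0 -8.5 0' >/dev/null && python3 -m crank '0 0 0 -8.5 0;0 0 0 -8.5 0;0 0 0 -8.5 0;0 0 0 -8.5 0;0 0 0 -8.5 0'
python3 - <<'E'
from h import *
s=read_state();print(s["eef_pos"].round(1),s["eef_rot"].round(3),R.from_quat(s["eef_rot"]).as_matrix().round(3)[:,2], s["q"].round(3))
E
```

```text
time: 5.4
eef_pos: [462.7, 89.4, 356.2]
eef_rot: [-0.277, 0.96, 0.043, 0.006]
ft_force: [0.1, 0.1, -0.3]
opening: -0.2
[462.7  89.4 356.2] [-0.277  0.96   0.043  0.006] [-0.013  0.086 -0.996] [ 0.14   0.047  0.105  1.63   0.088 -0.422]
```

```bash
python3 -m crank '0 0 0 -8.5 0;0 0 0 -8.5 0;0 0 0 -8.5 0;0 0 0 -8.5 0;0 0 0 -8.5 0' >/dev/null && python3 -m crank '0 0 0 -8.5 0;0 0 0 -8.5 0;0 0 0 -8.5 0;0 0 0 -8.5 0;0 0 0 -8.5 0' >/dev/null && python3 -m crank '0 0 0 -8.5 0;0 0 0 -8.5 0;0 0 0 -8.5 0;0 0 0 -8.5 0;0 0 0 -8.5 0'
python3 - <<'E'
from h import *
s=read_state();print(s["eef_pos"].round(1),s["eef_rot"].round(3),R.from_quat(s["eef_rot"]).as_matrix().round(3)[:,2], s["q"].round(3))
E
```

```text
time: 6.9
eef_pos: [462.7, 89.4, 356.2]
eef_rot: [0.983, -0.176, -0.014, -0.041]
ft_force: [-0.6, 0.5, -0.6]
opening: -0.1
[462.7  89.4 356.2] [ 0.983 -0.176 -0.014 -0.041] [-0.013  0.086 -0.996] [ 0.14   0.047  0.105  1.629  0.088 -2.647]
```

```bash
python3 -m crank '0 0 0 -8.5 0;0 0 0 -8.5 0;0 0 0 -8.5 0;0 0 0 -3 0;0 0 0 -4 0'
python3 - <<'E'
from h import *
s=read_state();print(s["eef_pos"].round(1),s["eef_rot"].round(3),R.from_quat(s["eef_rot"]).as_matrix().round(3)[:,2], s["q"].round(3))
E
```

```text
time: 7.4
eef_pos: [459.7, 106.5, 356.0]
eef_rot: [0.995, 0.09, -0.001, -0.036]
ft_force: [0.1, -0.0, -0.3]
opening: 0.2
[459.7 106.5 356. ] [ 0.995  0.09  -0.001 -0.036] [-0.009  0.072 -0.997] [ 0.185  0.044  0.102  1.624  0.073 -3.137]
```

```bash
python3 -m crank '0 0.02 0 0 0;0 0.02 0 0 0;0 0 0 0 0'
python3 - <<'E'
from h import *
s=read_state();print(s["eef_pos"].round(1),s["eef_rot"].round(3),R.from_quat(s["eef_rot"]).as_matrix().round(3)[:,2], s["q"].round(3))
E
```

```text
time: 7.7
eef_pos: [463.1, 89.1, 353.1]
eef_rot: [0.997, 0.077, -0.0, -0.028]
ft_force: [-0.2, 0.4, 0.3]
opening: 0.1
[463.1  89.1 353.1] [ 0.997  0.077 -0.    -0.028] [-0.005  0.056 -0.998] [ 0.157  0.043  0.095  1.618  0.056 -3.139]
```

```bash
python3 -m crank '0 0.03 0 0 0;0 0.03 0 0 0;0 0.03 0 0 0;0 0 0 0 0'
python3 - <<'E'
from h import *
s=read_state();print(s["eef_pos"].round(1),s["eef_rot"].round(3),R.from_quat(s["eef_rot"]).as_matrix().round(3)[:,2], s["q"].round(3))
E
```

```text
time: 8.1
eef_pos: [469.9, 48.7, 349.0]
eef_rot: [0.999, 0.046, 0.001, -0.009]
ft_force: [-0.1, -0.4, -0.6]
opening: 0.3
[469.9  48.7 349. ] [ 0.999  0.046  0.001 -0.009] [ 0.002  0.019 -1.   ] [ 0.092  0.044  0.087  1.61   0.019 -3.14 ]
```

```bash
python3 -m crank '0 0.025 0 0 0;0 0.02 0 0 0;0 0 0 0 0'
python3 - <<'E'
from h import *
s=read_state();print(s["eef_pos"].round(1),s["eef_rot"].round(4),R.from_quat(s["eef_rot"]).as_matrix().round(4)[:,2], s["q"].round(4))
E
```

```text
time: 8.4
eef_pos: [472.0, 29.2, 348.5]
eef_rot: [1.0, 0.03, 0.002, -0.0]
ft_force: [0.5, -0.5, 0.8]
opening: 0.1
[472.   29.2 348.5] [ 9.995e-01  3.030e-02  2.000e-03 -1.000e-04] [ 3.9e-03  4.0e-04 -1.0e+00] [ 6.1600e-02  4.4500e-02  8.7000e-02  1.6094e+00  1.0000e-04 -3.1405e+00]
```

```bash
python3 -m crank '0 0 0 8.5 0;0 0 0 8.5 0;0 0 0 8.5 0;0 0 0 8.5 0;0 0 0 8.5 0' >/dev/null && python3 -m crank '0 0 0 8.5 0;0 0 0 8.5 0;0 0 0 8.5 0;0 0 0 8.5 0;0 0 0 8.5 0' >/dev/null && python3 -m crank '0 0 0 8.5 0;0 0 0 8.5 0;0 0 0 8.5 0;0 0 0 8.5 0;0 0 0 8.5 0' >/dev/null &&  python3 -m crank '0 0 0 8.5 0;0 0 0 8.5 0;0 0 0 8.5 0;0 0 0 8.5 0;0 0 0 8.5 0' && python3 -m crank '0 0 0 8.5 0;0 0 0 5 0;0 0 0 0 0;0 0 0 0 0'
python3 - <<'E'
from h import *
s=read_state();print(s["eef_pos"].round(1),R.from_quat(s["eef_rot"]).as_matrix().round(3), s["q"].round(3))
E
```

```text
time: 10.4
eef_pos: [471.9, 30.2, 348.6]
eef_rot: [-0.115, 0.993, 0.0, 0.002]
ft_force: [-0.5, 0.1, 0.3]
opening: 0.2
time: 10.8
eef_pos: [471.9, 30.1, 348.6]
eef_rot: [-0.002, 1.0, 0.0, 0.002]
ft_force: [0.1, 0.1, -0.2]
opening: 0.2
[471.9  30.1 348.6] [[-1.    -0.003  0.004]
 [-0.003  1.     0.001]
 [-0.004  0.001 -1.   ]] [6.300e-02 4.400e-02 8.700e-02 1.609e+00 1.000e-03 6.000e-02]
```

```bash
python3 -m crank '0 0.045 0 0 0;0 0.045 0 0 0;0 0.045 0 0 0;0 0.045 0 0 0;0 0.04 0 0 0' >/dev/null&& python3 -m crank '0 0 0 0 0;0 0 0 0 0'
python3 - <<'E'
from h import *
s=read_state();c=read_camera("wrist");print(s["eef_pos"].round(1),R.from_quat(s["eef_rot"]).as_matrix().round(4)[:,2], s["q"].round(3))
save("w3.png",c["image"])
E
```

```text
time: 11.5
eef_pos: [471.4, 250.9, 348.3]
eef_rot: [-0.002, 1.0, 0.0, 0.002]
ft_force: [-0.2, -0.3, -1.0]
opening: -0.1
[471.4 250.9 348.3] [ 3.1e-03  2.0e-04 -1.0e+00] [ 4.900e-01  1.640e-01  2.210e-01  1.625e+00 -1.000e-03  4.850e-01]
```

View pics/w3.png

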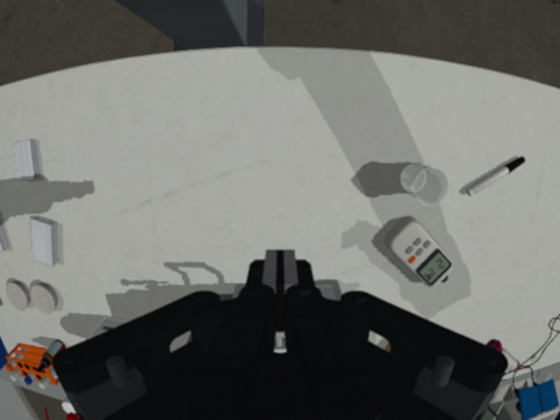

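```bash
python3 -m crank '0 0 0 8.5 0;0 0 0 8.5 0;0 0 0 8.5 0;0 0 0 8.5 0;0 0 0 8.5 0' >/dev/null && python3 -m crank '0 0 0 8.5 0;0 0 0 8.5 0;0 0 0 8.5 0;0 0 0 8.5 0;0 0 0 8.5 0' >/dev/null && python3 -m crank '0 0 0 8.5 0;0 0 0 8.5 0;0 0 0 8.5 0;0 0 0 8.5 0;0 0 0 1 0' >/dev/null &&  python3 -m crank '-0.045 0 0 0 0;-0.045 0 0 0 0;-0.03 0 0 0 0;0 0 0 0 0;0 0 0 0 0'
python3 - <<'E'
from h import *
s=read_state();c=read_camera("wrist");print(s["eef_pos"].round(1),R.from_quat(s["eef_rot"]).as_matrix().round(4), s["q"].round(3))
save("w4.png",c["image"])
E
```

```text
time: 13.55
eef_pos: [411.7, 145.1, 349.1]
eef_rot: [0.866, 0.5, 0.003, 0.001]
ft_force: [0.3, 0.0, -0.1]
opening: -0.1
[411.7 145.1 349.1] [[ 0.499   0.8666  0.0056]
 [ 0.8666 -0.499   0.0016]
 [ 0.0042  0.0041 -1.    ]] [ 0.339 -0.025  0.017  1.608 -0.     2.432]
```

View pics/w4.png

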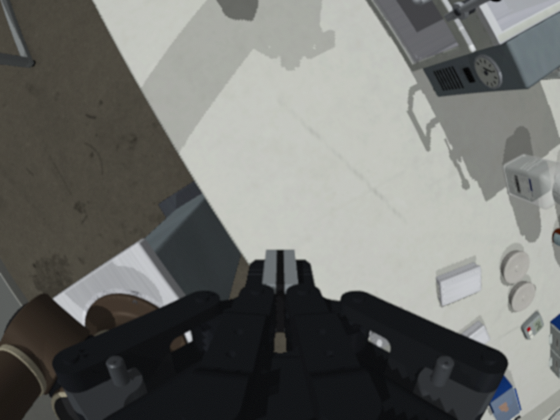

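```bash
python3 -m crank '0.02 0.036 0 0 0;0.02 0.036 0 0 0;0.02 0.036 0 0 0;0 0 0 0 0;0 0 0 0 0'
python3 - <<'E'
from h import *
s=read_state();c=read_camera("wrist");print(s["eef_pos"].round(1),R.from_quat(s["eef_rot"]).as_matrix().round(4)[:,2], s["q"].round(3))
save("w5.png",c["image"])
np.savez("w5.npz",im=c["image"],p=s["eef_pos"],q=s["eef_rot"])
E
```

```text
time: 14.1
eef_pos: [536.3, 144.7, 346.9]
eef_rot: [0.866, 0.501, 0.0, 0.0]
ft_force: [-1.6, 0.4, 0.9]
opening: -0.0
[536.3 144.7 346.9] [ 6.e-04  2.e-04 -1.e+00] [0.263 0.208 0.272 1.634 0.    2.356]
```

View pics/w5.png

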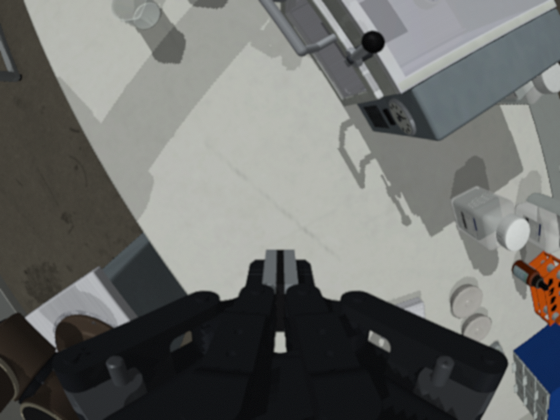

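Run:
```python
from h import *
d=np.load("w5.npz"); save("w5c.png",d["im"],(255,0,455,150),4)
```

```text
(no output)
```

View pics/w5c.png

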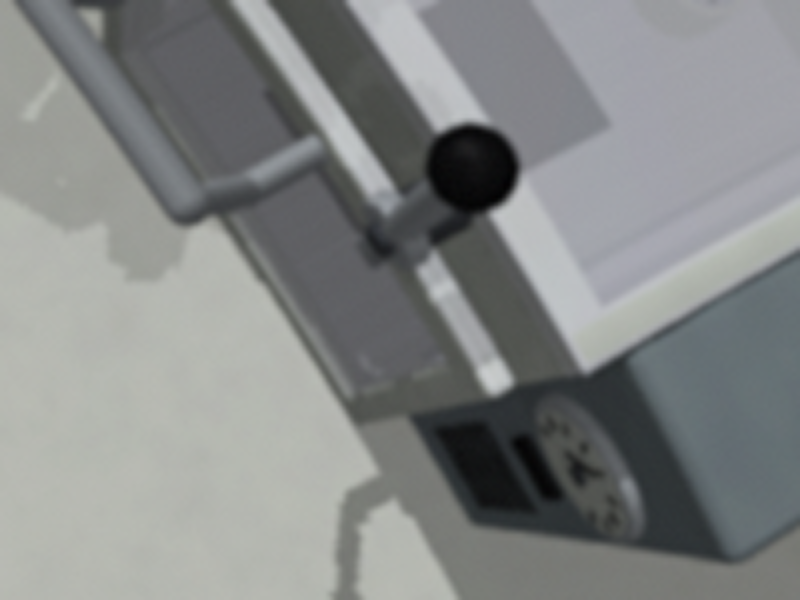

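Run:
```python
from h import *
d=np.load("w5.npz"); s={"eef_pos":d["p"],"eef_rot":d["q"]}; c=read_camera("wrist")
b=wplane(c,s,(373.3,41.5),258)[0]; h=wplane(c,s,[(302,51),(265,1.3)],192); r=wplane(c,s,[(401.3,92.5),(342.5,0)],212)
print("ball",b.round(1)); print("handle",h.round(1),np.degrees(np.arctan2(*(h[0]-h[1])[:2]*[1,-1])))
print("roof",r.round(1),np.degrees(np.arctan2(*(r[0]-r[1])[:2]*[1,-1])))
```

```text
ball [652.4 222.3 258. ]
handle [[617.6 248.  192. ]
 [613.5 303.8 192. ]] 4.236405618133648
roof [[670.5 178.8 212. ]
 [665.9 268.6 212. ]] 2.9275808948322144
```

```bash
python3 -m crank '0 0 0 -7.5 0;0 0 0 -7.5 0;0 0 0 -7.5 0;0 0 0 -7.5 0;0 0 0 0 0' && python3 -m crank '0.04 0.04 0 0 0;0.04 0.04 0 0 0;0.035 0.037 0 0 0;0 0 0 0 0;0 0 0 0 0'
python3 - <<'E'
from h import *
s=read_state();print(s["eef_pos"].round(1),R.from_quat(s["eef_rot"]).as_matrix().round(3), s["q"].round(3))
E
```

```text
time: 14.7
eef_pos: [534.2, 144.4, 350.0]
eef_rot: [0.706, 0.708, 0.002, 0.001]
ft_force: [0.3, -0.3, 0.9]
opening: -0.4
time: 15.2
eef_pos: [642.8, 250.7, 346.8]
eef_rot: [0.707, 0.707, 0.0, 0.0]
ft_force: [-0.7, 0.4, 0.4]
opening: -0.1
[642.8 250.7 346.8] [[-0.     1.     0.001]
 [ 1.     0.    -0.   ]
 [-0.     0.001 -1.   ]] [ 3.720e-01  5.170e-01  7.130e-01  1.766e+00 -1.000e-03  1.943e+00]
```

```bash
python3 -m crank '0.004 0.009 0.03 0 0;0 0 0.035 0 0;0 0 0.03 0 0;0 0 0 0 0'
python3 - <<'E'
from h import *
s=read_state();print(s["eef_pos"].round(1), s["q"].round(3))
c=read_camera("scene");save("s1.png",c["image"],(170,120,300,260),5)
c=read_camera("wrist");save("w6.png",c["image"])
E
```

```text
time: 15.6
eef_pos: [648.4, 251.7, 251.8]
eef_rot: [0.707, 0.707, -0.001, -0.0]
ft_force: [-1.3, -0.1, 0.3]
opening: -0.1
[648.4 251.7 251.8] [ 3.710e-01  4.730e-01  4.300e-01  1.529e+00 -1.000e-03  1.942e+00]
```

View pics/s1.png

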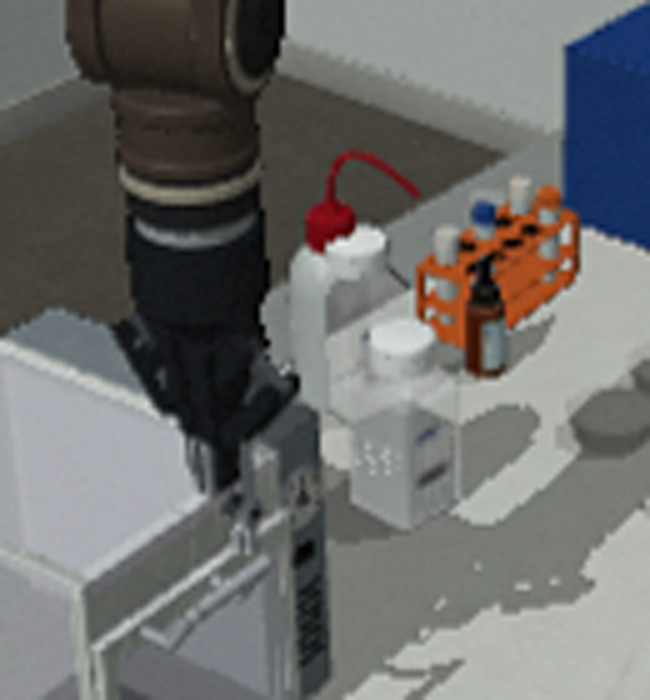

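View pics/w6.png

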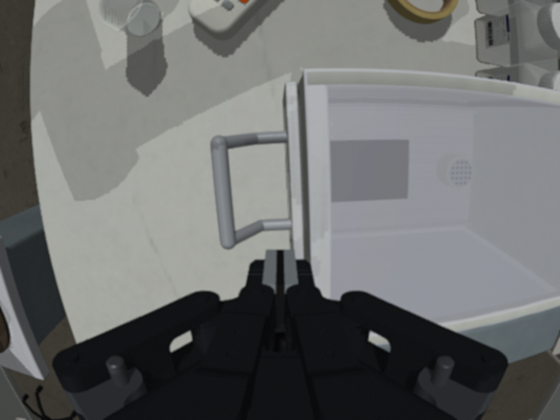

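Run:
```python
from h import *
s=read_state();c=read_camera("wrist")
h=wplane(c,s,[(218,143),(229,242)],192);print("handle",h.round(1),h.mean(0).round(1),np.degrees(np.arctan2(-(h[0]-h[1])[0],(h[0]-h[1])[1])))
m=wplane(c,s,[(329,141),(409,140),(408,198),(332,202)],22);print("mat",m.round(1),m.mean(0))
save("w6c.png",c["image"],(200,60,420,260),3.6)
```

```text
handle [[615.5 309.2 192. ]
 [619.8 248.1 192. ]] [617.6 278.7 192. ] 4.018139763364014
mat [[706.4 300.5  22. ]
 [801.4 305.4  22. ]
 [805.5 236.3  22. ]
 [712.  231.   22. ]] [756.32722883 268.2876323   22.        ]
```

View pics/w6c.png

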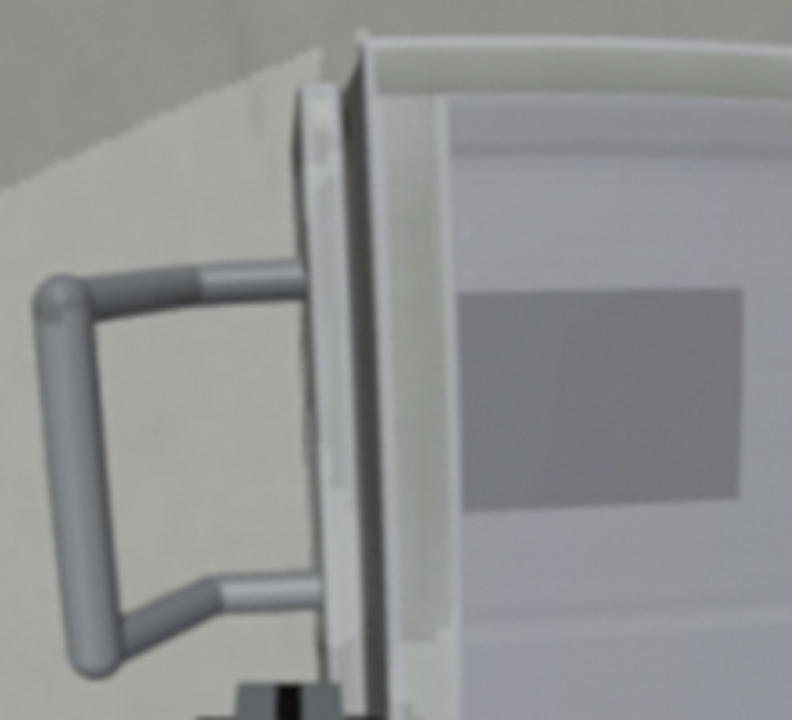

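```bash
python3 -m crank '-0.01 0.003 0 0 0;-0.01 0 0 0 0;-0.01 0 0 0 0;0 0 0 0 0'; python3 -m crank '-0.008 0 0 0 0;0 0 0 0 0'
```

```text
time: 16.15
eef_pos: [655.1, 221.6, 255.2]
eef_rot: [0.707, 0.707, 0.002, 0.001]
ft_force: [-0.5, -0.3, 0.2]
opening: 0.1
time: 16.35
eef_pos: [654.7, 214.4, 254.3]
eef_rot: [0.707, 0.707, 0.001, 0.001]
ft_force: [0.0, 0.7, 0.7]
opening: -0.2
```

```bash
python3 -m crank '-0.007 0 0 0 0;0 0 0 0 0'; python3 -m crank '-0.004 0 0 0 0;0 0 0 0 0'
python3 - <<'E'
from h import *
c=read_camera("scene");save("s2.png",c["image"],(170,120,300,260),5)
c=read_camera("wrist");save("w7.png",c["image"])
for i in range(4): print(read_state()["eef_pos"].round(1))
E
```

```text
time: 16.55
eef_pos: [654.6, 208.4, 254.5]
eef_rot: [0.707, 0.707, 0.002, 0.001]
ft_force: [0.8, 3.4, -0.3]
opening: 0.3
time: 16.75
eef_pos: [654.7, 207.1, 255.0]
eef_rot: [0.706, 0.708, 0.004, -0.001]
ft_force: [-0.3, 11.2, 1.4]
opening: 0.1
[654.7 207.2 255. ]
[654.7 207.2 255. ]
[654.7 207.2 255. ]
[654.7 207.2 255. ]
```

View pics/s2.png

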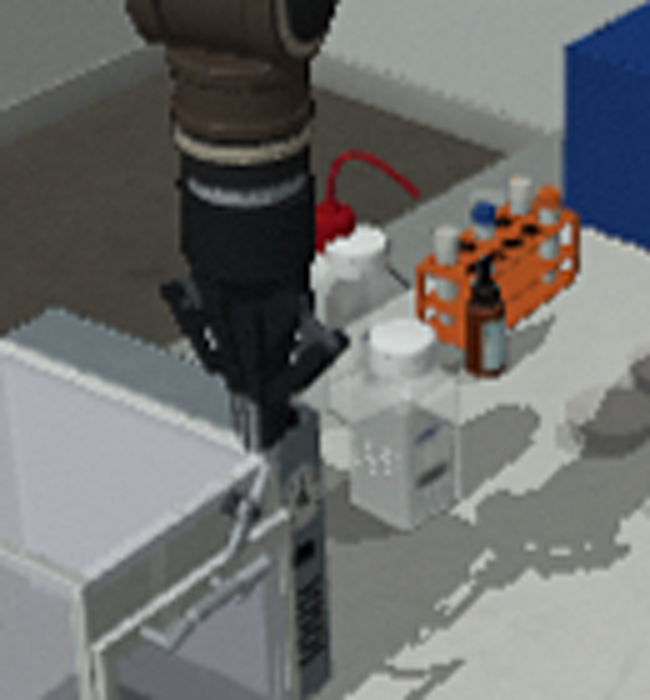

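```bash
python3 -m crank '0.03 0 0 0 0;0.03 -0.012 0 -3.5 0.03;0.012 -0.026 0 0 0.03;0 0 0 0 0.03;0 0 0 0 0.03'
python3 - <<'E'
from h import *
s=read_state();c=read_camera("wrist");print(s["eef_pos"].round(1))
save("w8.png",c["image"])
E
```

```text
time: 17.35
eef_pos: [615.6, 274.7, 254.6]
eef_rot: [0.685, 0.729, 0.002, 0.002]
ft_force: [0.4, 0.4, -0.7]
opening: 29.9
[615.6 274.7 254.6]
```

View pics/w8.png

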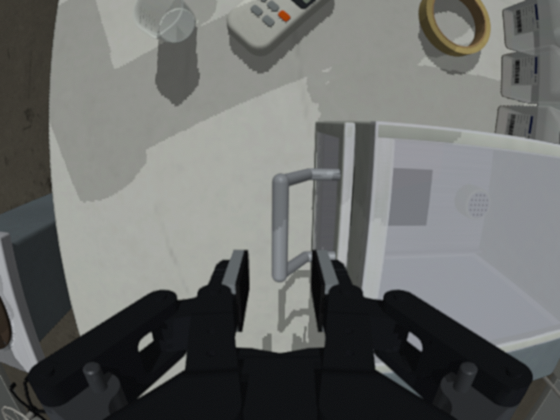

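Run:
```python
from h import *
s=read_state();c=read_camera("wrist")
h=wplane(c,s,[(280.5,180),(279,273)],192);print("handle",h.round(1),h.mean(0).round(1),np.degrees(np.arctan2(-(h[0]-h[1])[0],(h[0]-h[1])[1])))
print(R.from_quat(s["eef_rot"]).as_matrix().round(3))
```

```text
handle [[615.3 309.1 192. ]
 [618.2 249.7 192. ]] [616.8 279.4 192. ] 2.7421383758272677
[[-0.062  0.998  0.005]
 [ 0.998  0.062  0.   ]
 [-0.     0.005 -1.   ]]
```

```bash
python3 -m crank '0.004 0.001 0.02 0 0.03;0 0 0.022 0 0.03;0 0 0.02 0 0.03;0 0 0 0 0.03' && python3 -m crank '0 0 0 0 0.005;0 0 0 0 0.005;0 0 0 0 0.005;0 0 0 0 0.005' 60
```

```text
time: 17.85
eef_pos: [616.4, 277.3, 188.9]
eef_rot: [0.685, 0.728, -0.001, 0.0]
ft_force: [0.1, -0.4, -0.9]
opening: 30.1
time: 18.25
eef_pos: [615.7, 278.1, 192.9]
eef_rot: [0.685, 0.729, 0.0, 0.0]
ft_force: [-6.4, -1.9, -2.2]
opening: 8.0
```

```bash
python3 -m crank '0 -0.015 0 0 0.005;0 -0.02 0 0 0.005;0 -0.02 0 0 0.005;0 -0.02 0 0 0.005;0 -0.02 0 0 0.005' && python3 -m crank '0 -0.02 0 0 0.005;0 -0.02 0 0 0.005;0 -0.02 0 0 0.005;0 -0.02 0 0 0.005;0 0 0 0 0.005'
```

```text
time: 18.75
eef_pos: [522.6, 273.2, 192.9]
eef_rot: [0.685, 0.728, 0.003, 0.002]
ft_force: [3.1, 2.0, -5.1]
opening: 8.4
time: 19.25
eef_pos: [440.5, 268.9, 193.0]
eef_rot: [0.684, 0.729, 0.003, -0.0]
ft_force: [-1.0, 4.2, -4.9]
opening: 7.7
```

```bash
python3 -m crank '0 -0.01 0 0 0.005;0 -0.006 0 0 0.005;0 0 0 0 0.005'; python3 -m crank '0 -0.004 0 0 0.005;0 0 0 0 0.005'
```

```text
time: 19.55
eef_pos: [426.0, 268.1, 193.0]
eef_rot: [0.685, 0.729, 0.003, 0.0]
ft_force: [-1.5, 5.1, -3.1]
opening: 7.9
time: 19.75
eef_pos: [425.6, 268.1, 193.0]
eef_rot: [0.685, 0.728, 0.005, 0.003]
ft_force: [11.6, 5.8, -9.9]
opening: 8.1
```

```bash
python3 -m crank '0 0 0 0 0.03;0 0 0 0 0.03;0 0 -0.03 0 0.03;0 0 -0.045 0 0.03;0 0 -0.045 0 0.03' && python3 -m crank '-0.035 0.05 0 0 0.06;-0.035 0.05 0 0 0.06;-0.035 0 0 0 0.06;-0.025 0 0 0 0.06;0 0 0 0 0.06';python3 -m crank '0 0 0 0 0.06'
python3 - <<'E'
from h import *
s=read_state();c=read_camera("wrist");print(s["eef_pos"].round(1),R.from_quat(s["eef_rot"]).as_matrix().round(3))
save("w9.png",c["image"])
E
```

```text
time: 20.25
eef_pos: [421.2, 266.1, 313.4]
eef_rot: [0.685, 0.729, 0.001, 0.001]
ft_force: [-0.1, -0.0, -0.3]
opening: 29.8
time: 20.75
eef_pos: [511.1, 151.9, 312.7]
eef_rot: [0.686, 0.727, 0.002, 0.002]
ft_force: [0.4, 0.5, 0.2]
opening: 59.9
time: 20.85
eef_pos: [510.8, 154.2, 312.6]
eef_rot: [0.685, 0.728, 0.002, 0.001]
ft_force: [0.5, -0.3, 0.4]
opening: 59.7
[510.8 154.2 312.6] [[-0.061  0.998  0.005]
 [ 0.998  0.061  0.001]
 [ 0.001  0.005 -1.   ]]
```

View pics/w9.png

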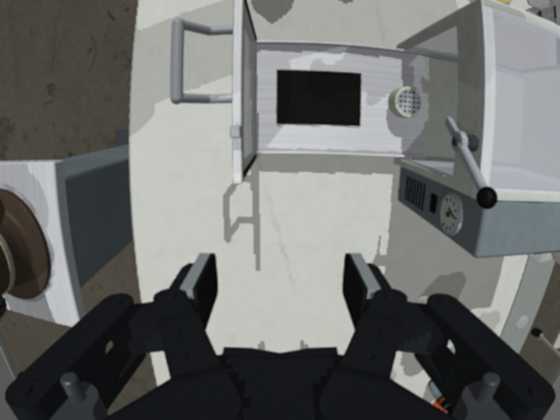

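Run:
```python
from h import *
s=read_state();c=read_camera("wrist")
g=c["image"].max(2); m=((g<40)*255).astype(np.uint8); m[:, :260]=0; m[:,380:]=0; m[150:]=0; m[:55]=0
k=max(cv2.findContours(m,0,cv2.CHAIN_APPROX_NONE)[0],key=cv2.contourArea)
P=wplane(c,s,k[:,0],22)[:,:2].astype(np.float32)
print(cv2.minAreaRect(P))
q=wplane(c,s,[(277,69.5),(361.5,72.5),(360.5,126.5),(277.5,124)],22); print(q.round(1),q.mean(0))
b=wplane(c,s,(487,197),246);print("ball",b)
t=read_camera("top"); save("top3.png",t["image"],(150,120,330,300),4)
```

```text
((555.755615234375, 257.3569641113281), (104.09304809570312, 66.67169952392578), 2.9881503582000732)
[[500.7 289.8  22. ]
 [608.1 296.4  22. ]
 [612.  225.9  22. ]
 [505.7 220.1  22. ]] [556.59046138 258.05106258  22.        ]
ball [[653.90705469 188.86558518 246.        ]]
```

View pics/top3.png

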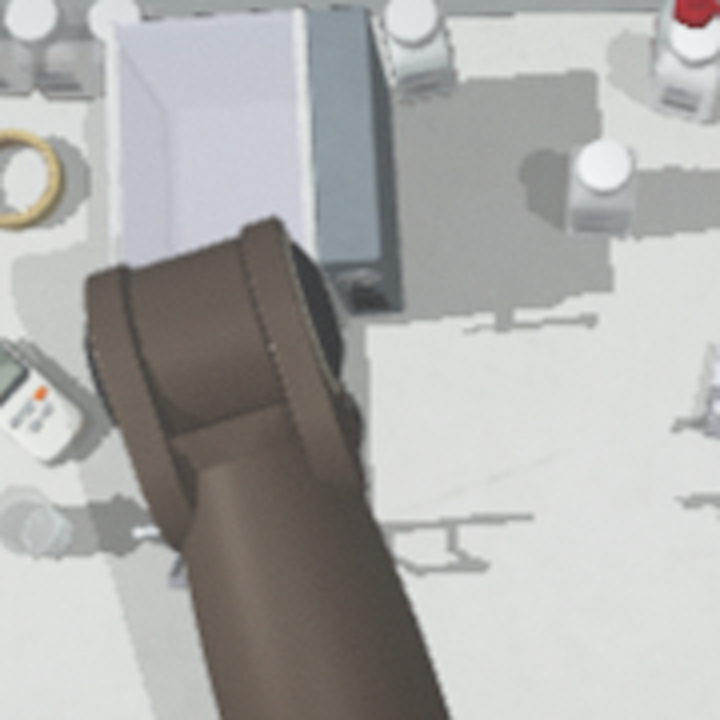

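```bash
python3 -m crank '-0.0465 0 0 0 0.08;-0.0465 0 0 0 0.08;-0.0465 0 0 0 0.08;-0.0465 0 0 0 0.08;-0.0465 0 0 0 0.08' >/dev/null&& python3 -m crank '-0.0465 0 0 0 0.08;-0.0465 0 0 0 0.08;-0.0465 0 0 0 0.08;-0.0465 0 0 0 0.08;-0.0465 0 0 0 0.08'>/dev/null;python3 -m crank '0 0 0 0 0.08;0 0 0 0 0.08'
python3 - <<'E'
from h import *
s=read_state();c=read_camera("wrist");print(s["eef_pos"].round(1),R.from_quat(s["eef_rot"]).as_matrix().round(3)[:,2])
save("w10.png",c["image"])
for z in (22,26):
  o,m=tins_w(c,s,z); print(z); [print(*i) for i in o if i[0][1]<280]
cv2.imwrite("pics/m10.png",m)
E
```

```text
time: 22.2
eef_pos: [540.0, -309.7, 310.7]
eef_rot: [0.685, 0.728, 0.002, 0.0]
ft_force: [0.2, 0.5, -0.6]
opening: 79.7
[ 540.  -309.7  310.7] [ 0.003  0.002 -1.   ]
22
26
```

View pics/w10.png

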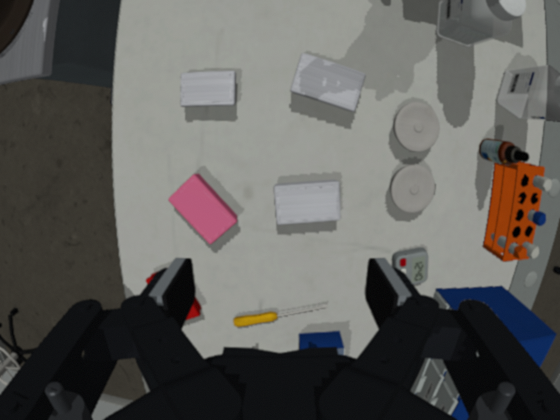

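View pics/m10.png

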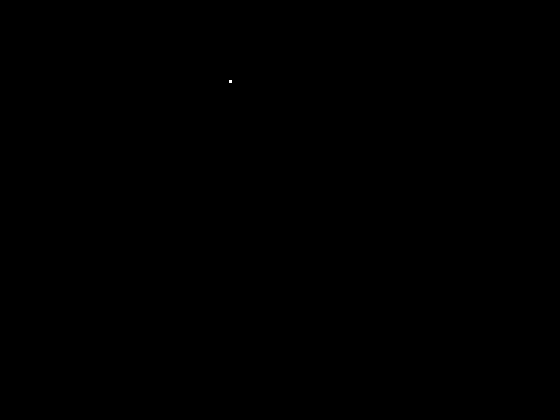

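Run:
```python
from h import *
c=read_camera("wrist")
save("w10a.png",c["image"],(170,40,370,240),4)
f=c["image"].astype(int)
for p in [(208,85),(330,75),(305,200),(240,150),(205,100),(330,101)]: print(p,f[p[1],p[0]])
```

```text
(208, 85) [160 162 166]
(330, 75) [142 144 147]
(305, 200) [162 164 167]
(240, 150) [153 155 149]
(205, 100) [160 162 165]
(330, 101) [156 158 161]
```

View pics/w10a.png

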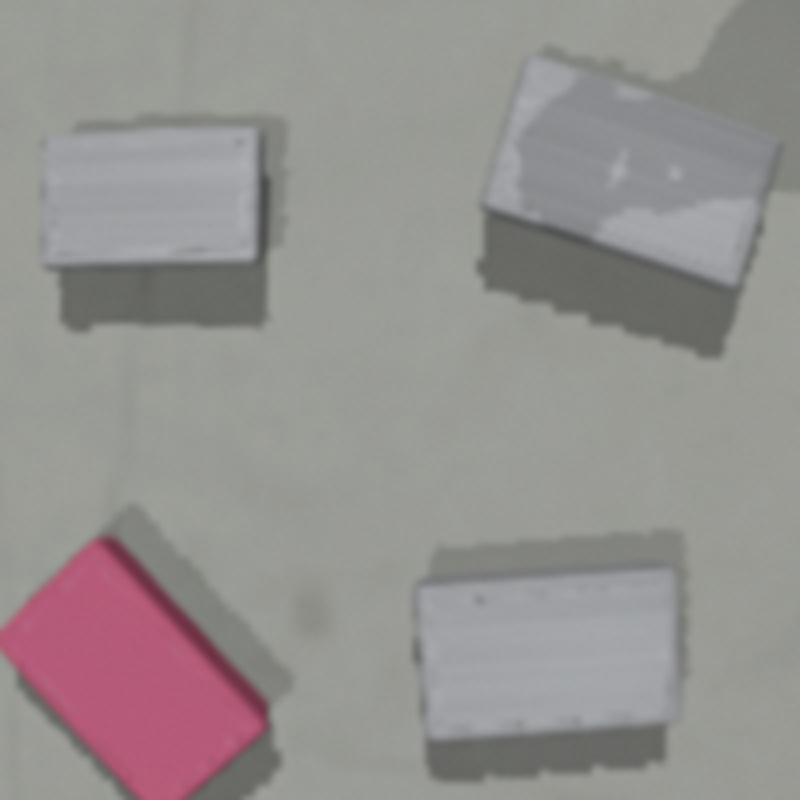

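```bash
cat >> h.py <<'E'
def corners(c,s,uv,z,crop0=(0,0),k=1):
    uv=np.array(uv,float)/k+crop0
    P=wplane(c,s,uv,z)[:,:2]
    e=lambda i,j:P[j]-P[i]
    L=(np.linalg.norm(e(0,1))+np.linalg.norm(e(3,2)))/2; W=(np.linalg.norm(e(1,2))+np.linalg.norm(e(0,3)))/2
    d=e(0,1)+e(3,2)
    if L<W: L,W,d=W,L,e(1,2)+e(0,3)
    return "ctr",P.mean(0).round(1),"LxW",L.round(1),W.round(1),"yaw",round((np.degrees(np.arctan2(d[1],d[0]))+90)%180-90,1)
E
python3 - <<'E'
from h import *
import h
s=read_state();c=read_camera("wrist")
for n,uv,z in [("A",[(530,55),(780,145),(738,288),(484,207)],26),("B",[(418,582),(672,568),(677,720),(430,740)],26),("C",[(42,138),(257,128),(260,260),(43,266)],22)]:
    print(n,*corners(c,s,uv,z,(170,40),4))
h.tinmask.__defaults__=(120,)
o,m=tins_w(c,s,26); [print(*i) for i in o if i[0][1]<250]
E
```

```text
A ctr [ 594.8 -185.8] LxW 83.5 50.0 yaw -13.3
B ctr [ 580.1 -342. ] LxW 82.2 52.4 yaw 7.8
C ctr [ 442.7 -201.9] LxW 70.7 42.4 yaw 2.7
[307. 203.] 579.1 -341.6 85.1 55.1 7.8
[207.  89.] 443.3 -202.1 69.2 43.3 2.0
[327.  83.] 593.8 -185.3 85.1 51.6 -12.8
```

```bash
python3 -m crank '0 0 0 -8.5 0.08;0 0 0 -8.5 0.08;0 0 0 -8.5 0.08;0 0 0 -8.5 0.08;0 0 0 -8.5 0.08' >/dev/null&& python3 -m crank '0 0 0 -8.5 0.08;0 0 0 -8.5 0.08;0 0 0 -8.5 0.08;0 0 0 -5.5 0.085;0 0 0 0 0.085'>/dev/null;python3 -m crank '-0.009 0.044 0.04 0 0.085;-0.009 0.044 0.04 0 0.085;-0.008 0.045 0.04 0 0.085;0 0 0.04 0 0.085;0 0 0 0 0.085'
python3 - <<'E'
from h import *
s=read_state();M=R.from_quat(s["eef_rot"]).as_matrix();print(s["eef_pos"].round(1),M[:,2].round(4),"a",np.degrees(np.arctan2(M[1,0],M[0,0])).round(1),s["q"].round(2))
d=np.array([595,-186])-s["eef_pos"][:2]; print("tx,ty",(d@M[:2,:2]).round(1))
E
```

```text
time: 23.85
eef_pos: [583.2, -203.6, 166.8]
eef_rot: [0.112, 0.994, 0.002, -0.003]
ft_force: [-0.8, 0.7, 0.4]
opening: 84.9
[ 583.2 -203.6  166.8] [-0.0054  0.0041 -1.    ] a 167.1 [-0.34  0.32  0.02  1.28  0.   -0.11]
tx,ty [-7.6 19.8]
```

```bash
cat > st.py <<'E'
import sys
from h import *
s=read_state();M=R.from_quat(s["eef_rot"]).as_matrix();a=np.degrees(np.arctan2(M[1,0],M[0,0]))
print("t",round(s["time"],2),"pos",s["eef_pos"].round(1),"tz",M[:2,2].round(4),"a",(a%360).round(1),"f",s["ft_force"].round(1),"open",round(s["opening"],1),"q1,6",s["q"][[0,5]].round(2))
if len(sys.argv)>2:
    x,y,z,aa=map(float,(sys.argv[1:]+["0"]*4)[:4])
    d=np.array([x,y,z])-s["eef_pos"]; print("need tool xyz",(d@M).round(1),"turn",round(((a-aa)+180)%360-180,1))
E
python3 -m crank '-0.008 0.02 0.03 0 0.085;0 0 0.04 0 0.085;0 0 0.03 0 0.085;0 0 0 0 0.085;0 0 0 0 0.085' >/dev/null; python3 st.py 595 -186 21 167
```

```text
t 24.35 pos [ 599.2 -189.5   74.6] tz [0.0053 0.0004] a 167.0 f [ 0.8 -1.2  0.6] open 85.0 q1,6 [-0.31 -0.08]
need tool xyz [ 5.2  2.4 53.6] turn -0.0
```

```bash
python3 -m crank '0.003 0.001 0.02 0 0.085;0 0 0.02 0 0.085;0 0 0 0 0.085' >/dev/null; python3 st.py 595 -186 21 167;python3 -m crank '0 0 0 0 0.085' >/dev/null; python3 st.py 595 -186 21 167;python3 -m crank '0 0 0 0 0.085' >/dev/null; python3 st.py 595 -186 21 167
```

```text
t 24.65 pos [ 596.2 -187.7   33.3] tz [0.0042 0.0008] a 167.0 f [ 0.4 -0.8 -0.4] open 85.2 q1,6 [-0.31 -0.08]
need tool xyz [ 1.6  1.4 12.3] turn 0.0
t 24.75 pos [ 597.2 -188.    35. ] tz [0.0066 0.    ] a 167.0 f [ 0.2 -0.2  0.4] open 85.0 q1,6 [-0.31 -0.08]
need tool xyz [ 2.7  1.4 14. ] turn 0.0
t 24.85 pos [ 597.5 -188.    35. ] tz [ 0.0074 -0.0002] a 167.0 f [ 0.2 -0.1  0.3] open 84.7 q1,6 [-0.31 -0.08]
need tool xyz [ 3.   1.3 14. ] turn 0.0
```

```bash
python3 -m crank '0.002 0 0.013 0 0.085;0 0 0 0 0.085;0 0 0 0 0.04;0 0 0 0 0.04;0 0 0 0 0.04' 60; python3 -m crank '0 0 0 0 0.04;0 0 0 0 0.04;0 0 0 0 0.04;0 0 0 0 0.04'; python3 st.py 595 -186 21 167
```

```text
time: 25.35
eef_pos: [594.6, -187.0, 20.1]
eef_rot: [0.113, 0.994, 0.001, 0.002]
ft_force: [0.2, -0.8, -0.7]
opening: 51.8
time: 25.75
eef_pos: [594.5, -187.0, 19.8]
eef_rot: [0.113, 0.994, 0.001, 0.002]
ft_force: [-0.1, -0.0, 4.8]
opening: 51.8
t 25.75 pos [ 594.5 -187.    19.8] tz [0.0048 0.0007] a 167.1 f [-0.1 -0.   4.8] open 51.8 q1,6 [-0.31 -0.08]
need tool xyz [-0.2  1.1 -1.2] turn 0.1
```

```bash
python3 -m crank '0 0 -0.02 0 0.04;0 0 -0.03 0 0.04;0 0 0 -5 0.04;0 0 0 -5.5 0.04;0 0 0 -5.5 0.04' >/dev/null; python3 st.py 556 257.7 70 183
```

```text
t 26.25 pos [ 593.5 -186.8   68.9] tz [0.003  0.0011] a 183.3 f [-0.8  0.6 -1. ] open 52.3 q1,6 [-0.31 -0.36]
need tool xyz [ 12.  446.   -0.7] turn 0.3
```

```bash
python3 -m crank '0.002 0.03 0 0 0.04;0.002 0.04 0 0 0.04;0.002 0.04 0 0 0.04;0.002 0.04 0 0 0.04;0.002 0.04 0 0 0.04' >/dev/null; python3 st.py 556 257.7 70 183; python3 -m crank '0.002 0.04 0 0 0.04;0 0.04 0 0 0.04;0 0.03 0 0 0.04;0 0.02 0 0 0.04;0 0 0 0 0.04'; python3 st.py 556 257.7 70 183
```

```text
t 26.75 pos [572.9   3.6  68.7] tz [0.0026 0.0008] a 183.0 f [ 0.2 -0.2 -1.1] open 51.9 q1,6 [ 0.01 -0.05]
need tool xyz [  3.4 254.6  -1.1] turn 0.0
time: 27.25
eef_pos: [564.2, 134.3, 68.8]
eef_rot: [-0.028, 1.0, 0.001, 0.001]
ft_force: [-0.3, 0.1, -1.2]
opening: 51.9
t 27.25 pos [564.2 134.3  68.8] tz [0.0027 0.0011] a 183.3 f [-0.3  0.1 -1.2] open 51.9 q1,6 [0.23 0.18]
need tool xyz [  1.1 123.7  -1.1] turn 0.3
```

```bash
python3 -m crank '0.001 0.035 0 0 0.04;0 0.035 0 0 0.04;0 0.03 0 0 0.04;0 0.022 0 0 0.04;0 0 0 0 0.04' >/dev/null;  python3 -m crank '0 0 0 0 0.04'>/dev/null; python3 st.py 556 257.7 43.5 183
python3 - <<'E'
from h import *
c=read_camera("scene");save("s3.png",c["image"],(120,120,300,300),4)
c=read_camera("wrist");save("w11.png",c["image"])
E
```

```text
t 27.85 pos [557.2 253.   69. ] tz [ 0.003  -0.0003] a 183.1 f [ 0.4 -0.2 -0.5] open 51.7 q1,6 [0.43 0.37]
need tool xyz [ 1.   4.7 25.5] turn 0.1
```

View pics/s3.png

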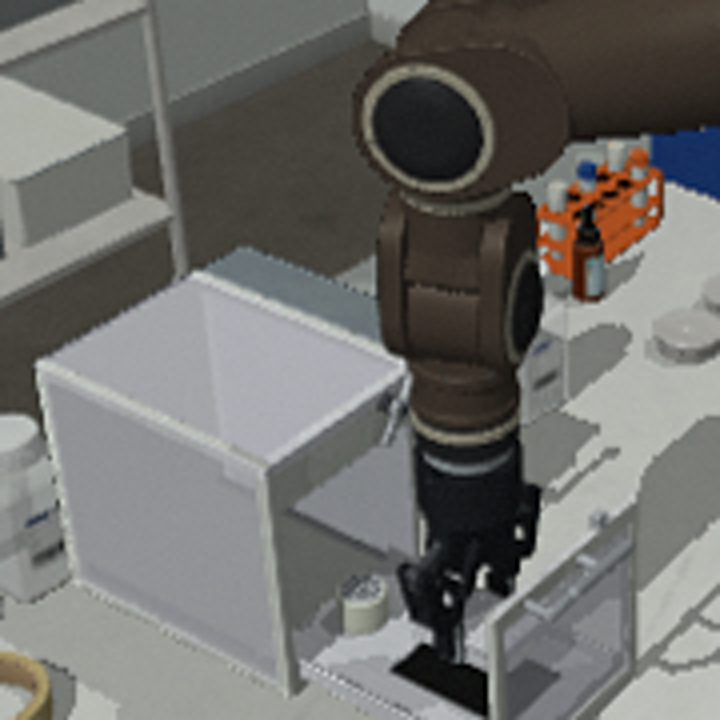

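View pics/w11.png

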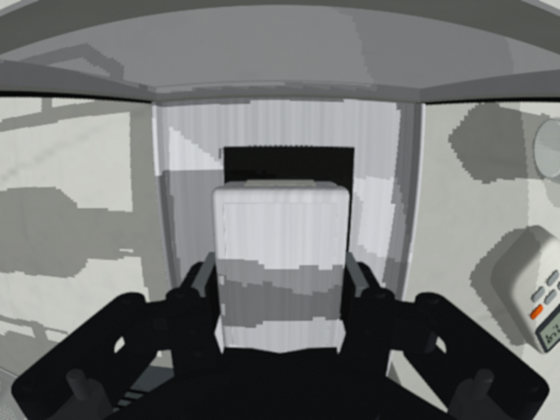

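```bash
python3 -m crank '0.001 0.0045 0 0 0.04;0 0 0.01 0 0.04;0 0 0.008 0 0.04;0 0 0.004 0 0.04;0 0 0 0 0.04' >/dev/null;  python3 -m crank '0 0 0 0 0.04'>/dev/null; python3 st.py 556 257.7 42 183
python3 - <<'E'
from h import *
c=read_camera("wrist");save("w12.png",c["image"])
E
```

```text
t 28.55 pos [556.2 258.1  47.4] tz [0.0035 0.0007] a 183.1 f [ 0.4  0.6 -1.4] open 51.8 q1,6 [0.43 0.38]
need tool xyz [ 0.2 -0.4  5.4] turn 0.1
```

View pics/w12.png

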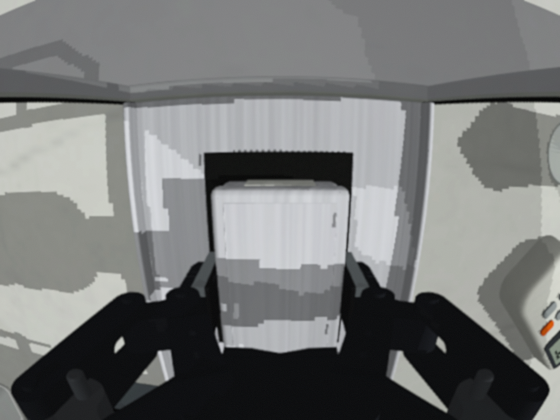

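Run:
```python
from h import *
s=read_state();c=read_camera("wrist"); x=np.array([np.cos(.0525),np.sin(.0525)]); y=np.array([-x[1],x[0]])
def f(uv,z):
    P=wplane(c,s,uv,z)[:,:2]; return np.c_[P@x,P@y].round(1)
print("mat front",f([(205,152),(353,152)],22)); print("tin front",f([(212,188),(350,188)],53.6)); print("target", np.array([556,257.7])@np.c_[x,y])
```

```text
mat front [[515.  194.2]
 [514.9 262.7]]
tin front [[525.4 203.7]
 [525.4 254.9]]
target [568.75697434 228.16834606]
```

```bash
python3 -m crank '0 -0.0005 0.003 0 0.04;0 0 0.002 0 0.04;0 0 0 0 0.04;0 0 0 0 0.04'; python3 st.py 556 257.7 42 183
```

```text
time: 29.05
eef_pos: [556.2, 257.7, 42.6]
eef_rot: [-0.027, 1.0, 0.0, 0.002]
ft_force: [0.5, 0.4, -1.8]
opening: 51.6
t 29.05 pos [556.2 257.7  42.6] tz [0.0037 0.0008] a 183.1 f [ 0.5  0.4 -1.8] open 51.6 q1,6 [0.43 0.38]
need tool xyz [0.2 0.  0.6] turn 0.1
```

```bash
python3 -m crank '0 0 0.001 0 0.04;0 0 0 0 0.04'; python3 -m crank '0 0 0 0 0.06;0 0 0 0 0.07;0 0 0 0 0.075;0 0 0 0 0.075;0 0 0 0 0.075'; python3 st.py 556 257.7 42 183
```

```text
time: 29.25
eef_pos: [556.4, 257.8, 41.9]
eef_rot: [-0.027, 1.0, 0.0, 0.002]
ft_force: [0.7, 0.2, -0.4]
opening: 52.3
time: 29.75
eef_pos: [556.3, 257.7, 41.7]
eef_rot: [-0.027, 1.0, 0.0, 0.002]
ft_force: [-0.2, 0.2, 0.0]
opening: 74.7
t 29.75 pos [556.3 257.7  41.7] tz [0.004 0.001] a 183.1 f [-0.2  0.2  0. ] open 74.7 q1,6 [0.43 0.38]
need tool xyz [ 0.3  0.  -0.3] turn 0.1
```

```bash
python3 -m crank '0 0 -0.02 0 0.075;0 0 -0.03 0 0.08;0 0 -0.03 0 0.08;0 0 0 0 0.08'
python3 - <<'E'
from h import *
s=read_state();c=read_camera("wrist");save("w13.png",c["image"])
E
```

```text
time: 30.15
eef_pos: [558.1, 258.6, 126.4]
eef_rot: [-0.027, 1.0, 0.002, 0.005]
ft_force: [0.3, 0.2, 0.4]
opening: 80.1
```

View pics/w13.png

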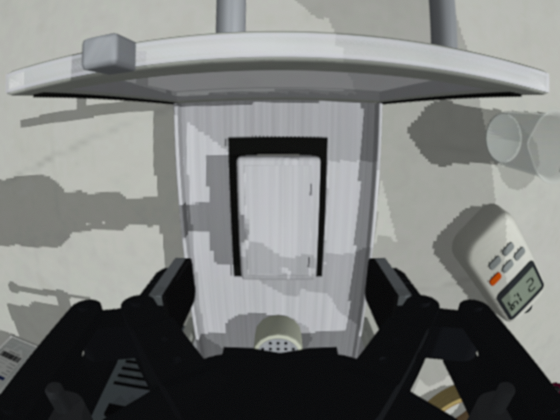

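Run:
```python
from h import *
s=read_state();c=read_camera("wrist")
print(corners(c,s,[(238.5,156),(321,156),(321,274.5),(238.5,275)],48))
print(corners(c,s,[(230,137),(327.5,137),(322,275.5),(233,275.5)],22))
```

```text
('ctr', array([551.6, 258.4]), 'LxW', np.float64(80.8), np.float64(53.7), 'yaw', np.float64(3.1))
('ctr', array([553.6, 257.4]), 'LxW', np.float64(105.5), np.float64(68.3), 'yaw', np.float64(2.5))
```

```bash
python3 -m crank '0 -0.05 0 0 0.085;0 -0.05 0 0 0.085;0 -0.05 0 0 0.085;0 -0.05 0 0 0.085;0 -0.05 0 0 0.085' >/dev/null; python3 -m crank '0 -0.05 0 0 0.085;0 -0.05 0 0 0.085;0 -0.05 0 0 0.085;0 -0.05 0 0 0.085;0 -0.05 0 0 0.085' >/dev/null; python3 -m crank '0 -0.04 0 -2.5 0.085;0 -0.02 0 -2.2 0.085;0 0 0 0 0.085;0 0 0 0 0.085' >/dev/null;  python3 st.py 580 -342 60 187.8
```

```text
t 31.65 pos [ 585.9 -301.3  119.6] tz [0.0017 0.0025] a 187.7 f [ 0.3 -0.3 -0.4] open 85.2 q1,6 [-0.48 -0.61]
need tool xyz [ 11.4 -39.7  59.5] turn -0.1
```

```bash
python3 -m crank '0.006 -0.02 0.01 0 0.085;0.005 -0.02 0.03 0 0.085;0 0 0.02 0 0.085;0 0 0 0 0.085;0 0 0 0 0.085' >/dev/null;  python3 st.py 580 -342 20.5 187.8;  python3 - <<'E'
from h import *
c=read_camera("wrist");save("w14.png",c["image"])
E
```

```text
t 32.15 pos [ 581.1 -341.7   60.9] tz [0.0027 0.0017] a 187.8 f [ 0.8 -0.5  0.7] open 84.8 q1,6 [-0.53 -0.67]
need tool xyz [ 1.3 -0.2 40.4] turn 0.0
```

View pics/w14.png

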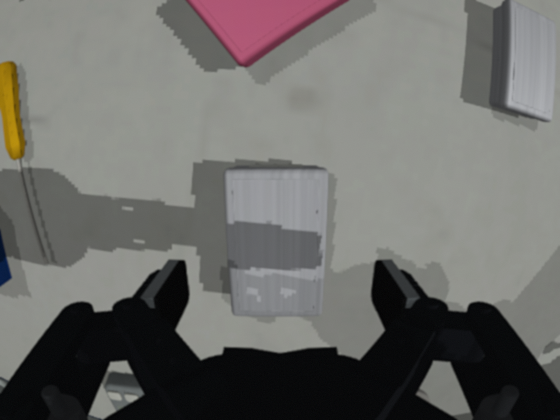

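```bash
python3 - <<'E'
from h import *
s=read_state();c=read_camera("wrist")
print(corners(c,s,[(226.5,168),(327.5,167),(321,315.5),(233.5,316)],26))
E
python3 -m crank '0.001 0 0.02 0 0.085;0 0 0.02 0 0.085;0 0 0 0 0.085;0 0 0 0 0.085' ; python3 st.py 580 -342 20.5 187.8
```

```text
('ctr', array([ 579.9, -343.6]), 'LxW', np.float64(86.1), np.float64(50.6), 'yaw', np.float64(7.8))
time: 32.65
eef_pos: [581.1, -342.5, 22.3]
eef_rot: [-0.068, 0.998, 0.0, 0.002]
ft_force: [0.1, 0.1, -0.7]
opening: 84.8
t 32.65 pos [ 581.1 -342.5   22.3] tz [0.0046 0.0005] a 187.8 f [ 0.1  0.1 -0.7] open 84.8 q1,6 [-0.53 -0.67]
need tool xyz [1.  0.7 1.8] turn -0.0
```

```bash
python3 -m crank '0.001 0 0.0015 0 0.085;0 0 0 0 0.04;0 0 0 0 0.04;0 0 0 0 0.04;0 0 0 0 0.04' 60; python3 -m crank '0 0 0 0 0.04;0 0 0 0 0.04;0 0 0 0 0.04'; python3 st.py
```

```text
time: 33.15
eef_pos: [580.2, -343.2, 20.8]
eef_rot: [-0.068, 0.998, -0.0, 0.003]
ft_force: [-1.3, 0.1, 6.2]
opening: 51.8
time: 33.45
eef_pos: [580.2, -343.2, 20.8]
eef_rot: [-0.068, 0.998, -0.0, 0.003]
ft_force: [-1.3, -0.4, 6.3]
opening: 52.0
t 33.45 pos [ 580.2 -343.2   20.8] tz [ 0.0055 -0.0001] a 187.8 f [-1.3 -0.4  6.3] open 52.0 q1,6 [-0.54 -0.67]
```

```bash
python3 -m crank '0 0 -0.02 0 0.04;0 0 -0.03 2.4 0.04;0 0 -0.025 2.4 0.04;0 0 0 0 0.04' >/dev/null; python3 st.py 556 257.7 95 183; python3 -m crank '0 0.03 0 0 0.04;0 0.04 0 0 0.04;0 0.04 0 0 0.04;0 0.04 0 0 0.04;0 0.04 0 0 0.04' >/dev/null; python3 st.py 556 257.7 95 183; python3 -m crank '0 0.04 0 0 0.04;0 0.04 0 0 0.04;0 0.04 0 0 0.04;0 0.04 0 0 0.04;0 0.02 0 0 0.04' >/dev/null; python3 st.py 556 257.7 95 183
```

```text
t 33.85 pos [ 581.  -343.9   98.5] tz [ 0.009 -0.002] a 182.9 f [ 0.4 -0.5 -0.6] open 51.9 q1,6 [-0.54 -0.59]
need tool xyz [ -5.7 602.1   2.1] turn -0.1
t 34.35 pos [ 568.4 -151.5   93.2] tz [0.0019 0.0015] a 183.0 f [ 1.5  0.4 -1.5] open 51.8 q1,6 [-0.26 -0.31]
need tool xyz [ -8.8 409.3  -1.2] turn -0.0
t 34.85 pos [559.   29.4  93.5] tz [0.0018 0.0016] a 183.1 f [-0.8 -0.6 -1.3] open 51.4 q1,6 [ 0.05 -0.  ]
need tool xyz [ -9.5 228.1  -1.2] turn 0.1
```

```bash
python3 -m crank '-0.003 0.04 0 0 0.04;-0.003 0.04 0 0 0.04;-0.003 0.04 0 0 0.04;0 0.04 0 0 0.04;0 0.03 0 0 0.04' >/dev/null; python3 -m crank '0 0.03 0 0 0.04;0 0 0 0 0.04;0 0 0 0 0.04' >/dev/null; python3 st.py 556 257.7 70 183
```

```text
t 35.65 pos [557.1 247.   93.6] tz [ 0.002  -0.0004] a 183.1 f [ 0.5 -0.2 -1.1] open 52.1 q1,6 [0.42 0.36]
need tool xyz [ 0.5 10.7 23.6] turn 0.1
```

```bash
python3 -m crank '0.0005 0.0105 0 0 0.04;0 0 0.008 0 0.04;0 0 0.008 0 0.04;0 0 0 0 0.04;0 0 0 0 0.04' >/dev/null;  python3 st.py 556 257.7 70 183
python3 - <<'E'
from h import *
s=read_state();c=read_camera("wrist");save("w15.png",c["image"])
E
```

```text
t 36.15 pos [556.6 256.6  78.5] tz [0.0029 0.0003] a 182.9 f [-0.7 -0.2 -1.8] open 51.6 q1,6 [0.43 0.38]
need tool xyz [0.6 1.1 8.5] turn -0.1
```

View pics/w15.png

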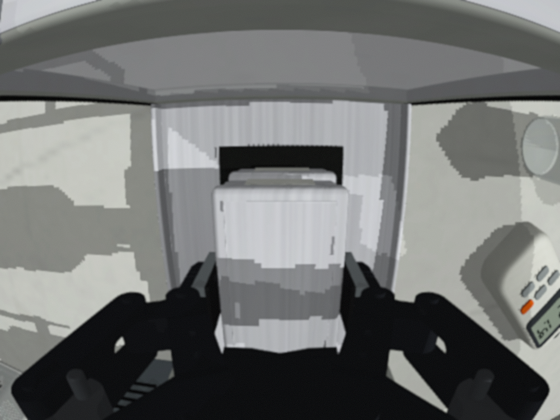

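```bash
cat >> h.py <<'E'
_x=np.array([np.cos(.0525),np.sin(.0525)]); _y=np.array([-_x[1],_x[0]])
def dr(c,s,uv,z):
    "drawer coords relative to mat centre target"
    P=wplane(c,s,uv,z)[:,:2]-[556,257.7]; return np.c_[P@_x,P@_y].round(1).tolist()
E
python3 - <<'E'
from h import *
s=read_state();c=read_camera("wrist"); save("w15c.png",c["image"],(200,130,360,210),5)
print("mat",dr(c,s,[(219,147),(343,147)],22),"A",dr(c,s,[(229,171),(335,171)],48),"B",dr(c,s,[(214,187),(348.5,187)],83.7))
E
```

```text
mat [[-53.0, -34.4], [-53.0, 34.6]] A [[-43.4, -25.0], [-43.4, 26.0]] B [[-43.0, -25.3], [-42.9, 25.1]]
```

View pics/w15c.png

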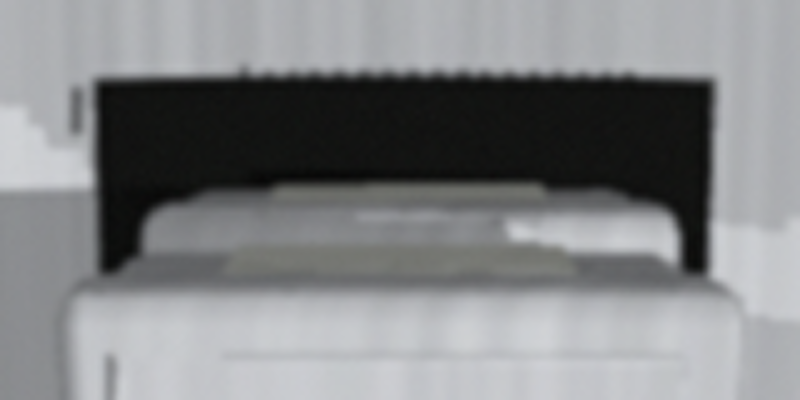

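```bash
python3 -m crank '0 0.0005 0.005 0 0.04;0 0 0.0035 0 0.04;0 0 0 0 0.04;0 0 0 0 0.04'; python3 -m crank '0 0 0.001 0 0.04;0 0 0 0 0.04'
```

```text
time: 36.65
eef_pos: [556.8, 257.7, 70.5]
eef_rot: [-0.026, 1.0, 0.0, 0.002]
ft_force: [0.4, 0.6, -1.1]
opening: 52.1
time: 36.85
eef_pos: [556.9, 257.8, 69.6]
eef_rot: [-0.026, 1.0, 0.0, 0.002]
ft_force: [0.3, 0.2, -2.3]
opening: 51.8
```

```bash
python3 -m crank '0 0 0.001 0 0.04;0 0 0 0 0.04';  python3 -m crank '0 0 0 0 0.06;0 0 0 0 0.07;0 0 0 0 0.07;0 0 0 0 0.07'; python3 -m crank '0 0 -0.02 0 0.07;0 0 -0.03 0 0.08;0 0 -0.03 0 0.08;0 0 0 0 0.08;0 0 0 0 0.08'
python3 - <<'E'
from h import *
s=read_state();c=read_camera("wrist");save("w16.png",c["image"])
E
```

```text
time: 37.05
eef_pos: [557.1, 257.9, 68.9]
eef_rot: [-0.026, 1.0, 0.0, 0.002]
ft_force: [-0.2, 0.6, 0.4]
opening: 52.0
time: 37.45
eef_pos: [557.0, 257.8, 68.7]
eef_rot: [-0.026, 1.0, 0.0, 0.002]
ft_force: [0.3, 0.5, -0.1]
opening: 69.7
time: 37.95
eef_pos: [557.1, 257.9, 149.4]
eef_rot: [-0.026, 1.0, 0.001, 0.003]
ft_force: [-1.2, -0.3, -0.8]
opening: 80.0
```

View pics/w16.png

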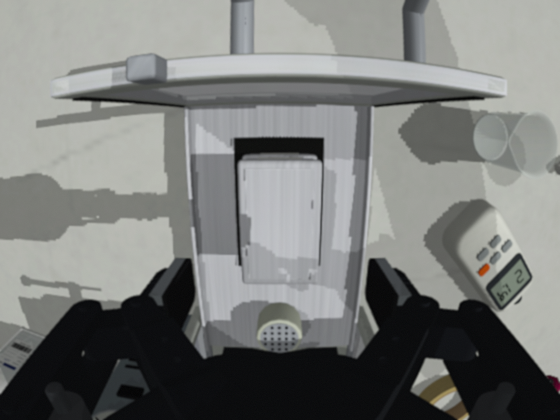

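```bash
python3 -m crank '0 -0.05 0 0 0.08;0 -0.05 0 0 0.08;0 -0.05 0 0 0.08;0 -0.05 0 0 0.08;0 -0.05 0 0 0.08' >/dev/null; python3 -m crank '0.03 -0.04 0.01 0 0.075;0.03 -0.04 0.01 0 0.075;0.03 -0.04 0.01 0 0.075;0 -0.04 0.01 0.7 0.075;0 -0.04 0.01 0 0.075' >/dev/null;  python3 -m crank '0 0 0 0 0.075' >/dev/null; python3 st.py 443 -202 60 182.3
```

```text
t 39.1 pos [ 489.6 -197.2   95.8] tz [0.0005 0.0011] a 182.0 f [-0.8  1.4 -0.2] open 75.2 q1,6 [-0.38 -0.42]
need tool xyz [46.8 -3.2 35.8] turn -0.3
```

```bash
python3 -m crank '0.025 -0.003 0.015 0 0.075;0.022 0 0.02 0 0.075;0 0 0 0 0.075;0 0 0 0 0.075' >/dev/null; python3 st.py 443 -202 21 182.3;  python3 - <<'E'
from h import *
c=read_camera("wrist");save("w17.png",c["image"])
E
```

```text
t 39.5 pos [ 443.9 -198.    62.7] tz [0.0024 0.0019] a 182.3 f [ 0.3 -0.3  0.2] open 74.9 q1,6 [-0.42 -0.46]
need tool xyz [ 1.2 -4.  41.7] turn -0.0
```

View pics/w17.png

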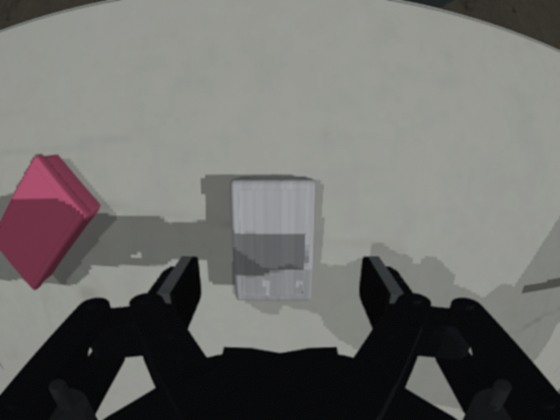

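```bash
python3 - <<'E'
from h import *
s=read_state();c=read_camera("wrist")
print(corners(c,s,[(232,178),(315,178),(311,299),(237,299)],22))
E
python3 -m crank '0.001 -0.0035 0.02 0 0.075;0 0 0.018 0 0.075;0 0 0 0 0.075;0 0 0 0 0.075' >/dev/null; python3 st.py 443 -202 22.5 182.3
```

```text
('ctr', array([ 442.1, -201.5]), 'LxW', np.float64(71.4), np.float64(43.0), 'yaw', np.float64(2.2))
t 40.0 pos [ 444.7 -202.1   25.9] tz [0.0043 0.0008] a 182.3 f [-0.2  0.   0.5] open 74.9 q1,6 [-0.43 -0.47]
need tool xyz [1.7 0.2 3.4] turn -0.0
```

```bash
python3 -m crank '0.002 0 0.003 0 0.075;0 0 0 0 0.075;0 0 0 0 0.03;0 0 0 0 0.03;0 0 0 0 0.03' 60; python3 -m crank '0 0 0 0 0.03;0 0 0 0 0.03;0 0 0 0 0.03;0 0 0 0 0.03'; python3 st.py
```

```text
time: 40.5
eef_pos: [442.4, -202.5, 23.1]
eef_rot: [-0.02, 1.0, 0.0, 0.003]
ft_force: [-1.1, 0.7, 4.5]
opening: 43.8
time: 40.9
eef_pos: [442.4, -202.5, 23.1]
eef_rot: [-0.02, 1.0, 0.0, 0.003]
ft_force: [-0.9, 0.4, 6.7]
opening: 43.6
t 40.9 pos [ 442.4 -202.5   23.1] tz [0.0052 0.0004] a 182.3 f [-0.9  0.4  6.7] open 43.6 q1,6 [-0.43 -0.47]
```

```bash
python3 -m crank '0 0 0 0 0.06;0 0 0 0 0.06;0 0 -0.005 0 0.06;0 0 0 0 0.06;0 0 0 0 0.06'; python3 -m crank '0 0 0 0 0.03;0 0 0 0 0.03;0 0 0 0 0.03;0 0 0 0 0.03;0 0 0 0 0.03' 60;python3 -m crank '0 0 0 0 0.03;0 0 0 0 0.03'
```

```text
time: 41.4
eef_pos: [442.0, -202.3, 27.5]
eef_rot: [-0.02, 1.0, 0.0, 0.002]
ft_force: [-0.2, 0.4, -0.8]
opening: 60.2
time: 41.9
eef_pos: [442.1, -202.4, 27.7]
eef_rot: [-0.02, 1.0, 0.0, 0.002]
ft_force: [-0.9, -0.2, 5.6]
opening: 43.7
time: 42.1
eef_pos: [442.1, -202.4, 27.7]
eef_rot: [-0.02, 1.0, 0.0, 0.002]
ft_force: [-0.7, -0.8, 4.6]
opening: 43.6
```

```bash
python3 -m crank '0 0 -0.02 0 0.03;0 0 -0.04 -0.7 0.03;0 0 -0.04 0 0.03;0 0 0 0 0.03' >/dev/null; python3 st.py 556 257.7 125 183;python3 -m crank '-0.02 0.03 0 0 0.03;-0.03 0.03 0 0 0.03;-0.03 0.03 0 0 0.03;-0.03 0.03 0 0 0.03;-0.02 0.03 0 0 0.03' >/dev/null; python3 st.py 556 257.7 125 183
```

```text
t 42.5 pos [ 444.  -203.5  132.2] tz [ 0.0112 -0.0023] a 183.0 f [ 1.3 -0.  -0.1] open 43.4 q1,6 [-0.43 -0.48]
need tool xyz [-135.6  454.8    7.4] turn -0.0
t 43.0 pos [564.7 -44.3 126.5] tz [0.003 0.001] a 183.0 f [ 0.7 -0.3 -0.6] open 43.0 q1,6 [-0.08 -0.13]
need tool xyz [ -7.  302.1   1.8] turn -0.0
```

```bash
python3 -m crank '-0.003 0.04 0 0 0.03;-0.002 0.04 0 0 0.03;-0.002 0.04 0 0 0.03;0 0.04 0 0 0.03;0 0.04 0 0 0.03' >/dev/null; python3 st.py 556 257.7 125 183; python3 -m crank '0 0.04 0 0 0.03;0 0.03 0 0 0.03;0 0.02 0 0 0.03;0 0 0 0 0.03;0 0 0 0 0.03' >/dev/null; python3 st.py 556 257.7 102 183
```

```text
t 43.5 pos [559.5 155.7 126.6] tz [0.0022 0.0005] a 183.0 f [ 0.4 -0.2 -0.7] open 43.2 q1,6 [0.27 0.22]
need tool xyz [ -1.8 102.    1.7] turn -0.0
t 44.0 pos [555.  244.1 126.9] tz [ 0.0023 -0.0002] a 183.0 f [-0.3 -0.2 -1.5] open 43.6 q1,6 [0.41 0.36]
need tool xyz [-1.6 13.6 24.9] turn 0.0
```

```bash
python3 -m crank '-0.0015 0.0135 0 0 0.03;0 0 0.008 0 0.03;0 0 0.008 0 0.03;0 0 0 0 0.03;0 0 0 0 0.03' >/dev/null;  python3 st.py 556 257.7 102 183
python3 - <<'E'
from h import *
s=read_state();c=read_camera("wrist");save("w18.png",c["image"],(180,110,380,260),4)
E
```

```text
t 44.5 pos [556.2 257.1 111.6] tz [0.0029 0.0003] a 182.9 f [0.4 1.5 0.2] open 43.5 q1,6 [0.43 0.38]
need tool xyz [0.2 0.6 9.6] turn -0.1
```

View pics/w18.png

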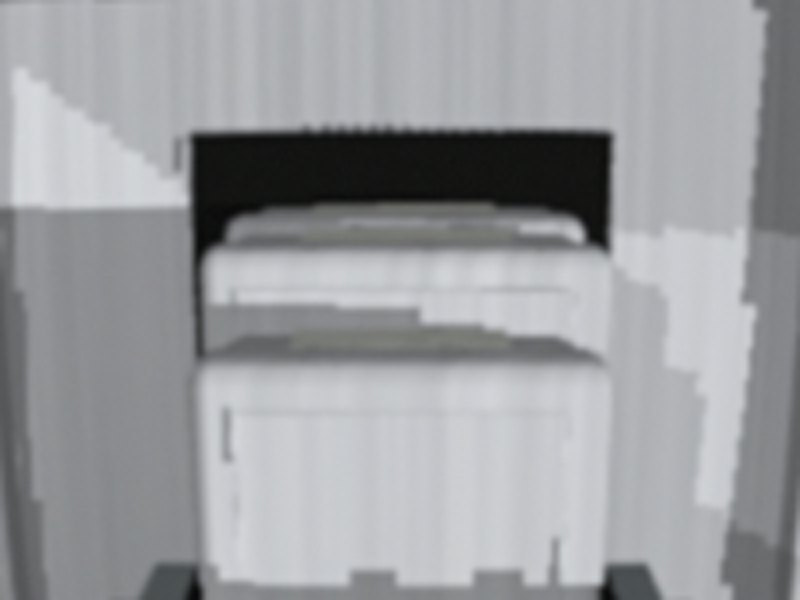

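Run:
```python
from h import *
s=read_state();c=read_camera("wrist")
g=lambda l:[(u/4+180,v/4+110) for u,v in l]
print("mat",dr(c,s,g([(193,132),(612,132)]),22),"A",dr(c,s,g([(224,222),(586,222)]),48),"B",dr(c,s,g([(203,250),(609,250)]),74),"C",dr(c,s,g([(198,362),(611,362)]),105.9))
```

```text
mat [[-53.3, -33.9], [-53.3, 34.8]] A [[-41.9, -25.5], [-41.9, 27.0]] B [[-42.0, -24.8], [-42.0, 26.2]] C [[-35.5, -20.8], [-35.5, 21.6]]
```

```bash
python3 -m crank '0 0 0.005 0 0.03;0 0 0.003 0 0.03;0 0 0 0 0.03;0 0 0 0 0.03'; python3 -m crank '0 0 0.001 0 0.03;0 0 0 0 0.03'; python3 -m crank '0 0 0.001 0 0.03;0 0 0 0 0.03'
```

```text
time: 45.0
eef_pos: [556.4, 257.6, 104.0]
eef_rot: [-0.026, 1.0, 0.0, 0.002]
ft_force: [-0.4, 0.1, -1.0]
opening: 43.4
time: 45.2
eef_pos: [556.5, 257.7, 103.2]
eef_rot: [-0.026, 1.0, 0.0, 0.002]
ft_force: [0.7, 0.3, -0.5]
opening: 43.4
time: 45.4
eef_pos: [556.4, 257.7, 102.1]
eef_rot: [-0.026, 1.0, 0.0, 0.002]
ft_force: [0.0, 0.1, -1.8]
opening: 43.2
```

```bash
python3 -m crank '0 0 0.001 0 0.03;0 0 0 0 0.03';  python3 -m crank '0 0 0 0 0.055;0 0 0 0 0.06;0 0 0 0 0.065;0 0 0 0 0.065;0 0 0 0 0.065'; python3 -m crank '0 0 -0.02 0 0.065;0 0 -0.03 0 0.08;0 0 -0.03 0 0.08;0 0 0 0 0.08;0 0 0 0 0.08'
python3 - <<'E'
from h import *
s=read_state();c=read_camera("wrist");save("w19.png",c["image"])
E
```

```text
time: 45.6
eef_pos: [556.7, 257.7, 101.7]
eef_rot: [-0.026, 1.0, 0.001, 0.002]
ft_force: [-0.5, -1.1, 3.3]
opening: 43.6
time: 46.1
eef_pos: [556.4, 257.7, 101.1]
eef_rot: [-0.026, 1.0, 0.0, 0.002]
ft_force: [0.1, 0.8, 0.3]
opening: 64.9
time: 46.6
eef_pos: [556.7, 257.8, 181.9]
eef_rot: [-0.026, 1.0, 0.001, 0.003]
ft_force: [-0.6, 0.1, -0.0]
opening: 79.8
```

View pics/w19.png

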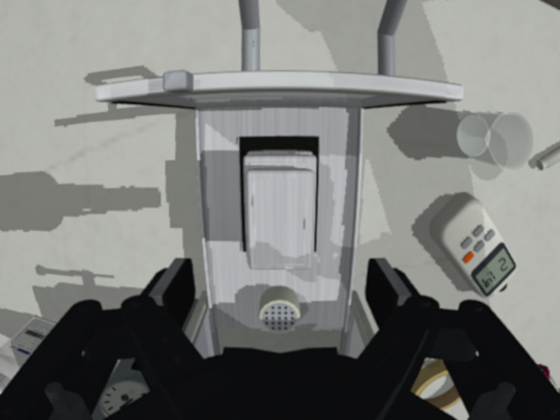

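```bash
python3 -m crank '0 0 -0.04 0 0.06;0 0 -0.04 0 0.03;0.03 0.003 0 0 0.03;0.04 0.005 0 0 0.03;0.04 0.005 0 0 0.03' >/dev/null; python3 -m crank '0.02 0.005 0 8.5 0.03;0 0 0 8.5 0.03;0 0 0 8.5 0.03;0 0 0 8.5 0.03;0 0 0 8.5 0.03' >/dev/null; python3 -m crank '0 0 0 8.5 0.03;0 0 0 8.5 0.03;0 0 0 8.5 0.03;0 0 0 8.5 0.03;0 0 0 8.5 0.03' >/dev/null;python3 -m crank '0 0 0 5 0.03;0 0 0 0 0.03;0 0 0 0 0.03' >/dev/null; python3 st.py 427 269 192 93
python3 - <<'E'
from h import *
c=read_camera("wrist");save("w20.png",c["image"])
c=read_camera("scene");save("s4.png",c["image"])
c=read_camera("top");save("top4.png",c["image"])
E
```

```text
t 48.45 pos [424.8 268.6 259.7] tz [ 0.0025 -0.    ] a 93.1 f [-0.4  0.   0.4] open 29.7 q1,6 [0.56 2.08]
need tool xyz [ 0.3  2.  67.7] turn 0.1
```

View pics/w20.png

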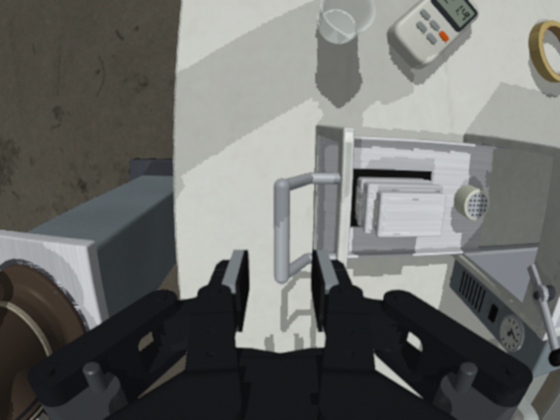

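View pics/s4.png

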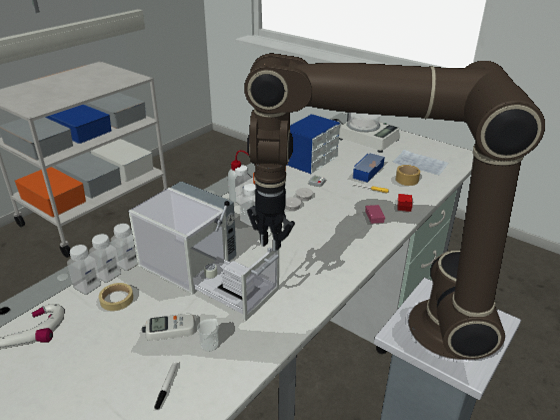

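View pics/top4.png

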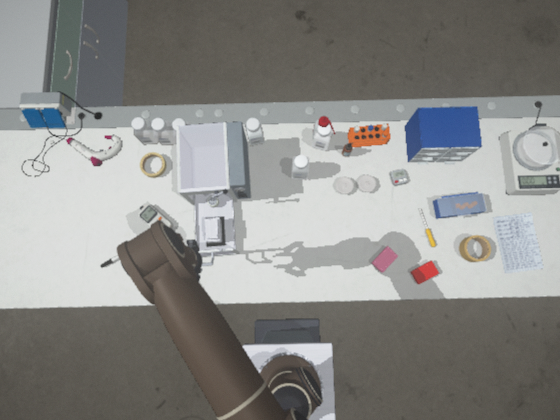

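```bash
python3 -m crank '0 0.001 0.02 0 0.03;0 0 0.025 0 0.03;0 0 0.021 0 0.03;0 0 0 0 0.03;0 0 0 0 0.03' && python3 -m crank '0 0 0 0 0.02;0 0 0 0 0.015;0 0 0 0 0.01;0 0 0 0 0.005;0 0 0 0 0.005' 40
```

```text
time: 49.1
eef_pos: [426.3, 268.8, 195.0]
eef_rot: [0.688, 0.725, 0.001, 0.001]
ft_force: [0.1, -0.4, 0.8]
opening: 30.0
time: 49.6
eef_pos: [426.8, 269.2, 195.8]
eef_rot: [0.689, 0.725, 0.003, 0.001]
ft_force: [-0.7, 0.3, 5.4]
opening: 8.4
```

```bash
python3 -m crank '0 0.003 0 0 0.005;0 0.006 0 0 0.005;0 0.009 0 0 0.005;0 0.01 0 0 0.005;0 0.01 0 0 0.005' ; python3 -m crank '0 0.01 0 0 0.005;0 0.01 0 0 0.005;0 0.01 0 0 0.005;0 0.01 0 0 0.005;0 0.01 0 0 0.005'; python3 st.py;  python3 - <<'E'
from h import *
c=read_camera("wrist");save("w21.png",c["image"])
E
```

```text
time: 50.1
eef_pos: [464.5, 271.2, 195.7]
eef_rot: [0.688, 0.725, 0.002, 0.001]
ft_force: [-2.5, -0.7, 5.0]
opening: 7.9
time: 50.6
eef_pos: [514.6, 273.8, 195.8]
eef_rot: [0.689, 0.725, 0.002, 0.001]
ft_force: [-2.2, 0.4, 6.1]
opening: 8.4
t 50.6 pos [514.6 273.8 195.8] tz [0.0043 0.0019] a 93.0 f [-2.2  0.4  6.1] open 8.4 q1,6 [0.49 2.01]
```

View pics/w21.png

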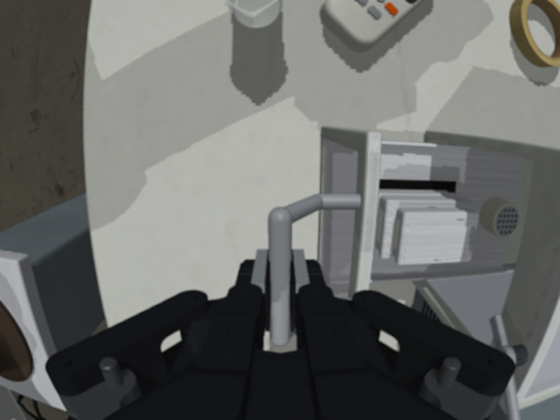

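```bash
python3 -m crank '0 0.01 0 0 0.005;0 0.01 0 0 0.005;0 0.01 0 0 0.005;0 0.01 0 0 0.005;0 0.01 0 0 0.005' ; python3 -m crank '0 0.01 0 0 0.005;0 0.01 0 0 0.005;0 0.01 0 0 0.005;0 0.007 0 0 0.005;0 0.005 0 0 0.005'; python3 st.py
```

```text
time: 51.15
eef_pos: [564.7, 276.4, 195.8]
eef_rot: [0.688, 0.725, 0.002, 0.001]
ft_force: [-2.9, 0.7, 5.8]
opening: 8.5
time: 51.65
eef_pos: [607.0, 278.6, 195.8]
eef_rot: [0.689, 0.725, 0.002, 0.001]
ft_force: [-2.5, 2.0, 5.2]
opening: 8.3
t 51.65 pos [607.  278.6 195.8] tz [0.0046 0.0019] a 93.0 f [-2.5  2.   5.2] open 8.3 q1,6 [0.43 1.95]
```

```bash
python3 -m crank '0 0.004 0 0 0.005;0 0.003 0 0 0.005;0 0.002 0 0 0.005;0 0 0 0 0.005'; python3 -m crank '0 0.002 0 0 0.005;0 0 0 0 0.005';python3 -m crank '0 0.002 0 0 0.005;0 0 0 0 0.005'
```

```text
time: 52.05
eef_pos: [615.5, 279.1, 195.8]
eef_rot: [0.689, 0.725, 0.002, 0.001]
ft_force: [-1.0, 2.0, 4.9]
opening: 8.7
time: 52.25
eef_pos: [615.6, 279.1, 195.8]
eef_rot: [0.688, 0.725, 0.001, -0.0]
ft_force: [-8.0, 1.7, 7.5]
opening: 8.4
time: 52.45
eef_pos: [615.8, 279.1, 195.8]
eef_rot: [0.688, 0.725, -0.0, -0.002]
ft_force: [-15.0, 0.6, 10.0]
opening: 8.3
```

```bash
python3 -m crank '0 0 0 0 0.02;0 0 0 0 0.03;0 0 0 0 0.03;0 0 0 0 0.03'; python3 -m crank '0 0 -0.03 0 0.03;0 0 -0.04 0 0.03;0 0 -0.04 0 0;0 0 0 0 0;0 0 0 0 0'; python3 st.py 655 155 300 93
python3 - <<'E'
from h import *
c=read_camera("wrist");save("w22.png",c["image"])
E
```

```text
time: 52.85
eef_pos: [619.4, 278.7, 195.0]
eef_rot: [0.689, 0.725, 0.001, 0.001]
ft_force: [-0.2, 0.0, 0.0]
opening: 30.0
time: 53.35
eef_pos: [619.4, 278.9, 306.5]
eef_rot: [0.689, 0.725, 0.003, 0.002]
ft_force: [-1.0, 0.3, -1.8]
opening: -0.2
t 53.35 pos [619.4 278.9 306.5] tz [0.0065 0.0019] a 92.9 f [-1.   0.3 -1.8] open -0.2 q1,6 [0.42 1.94]
need tool xyz [-125.6   29.1    6.5] turn -0.1
```

View pics/w22.png

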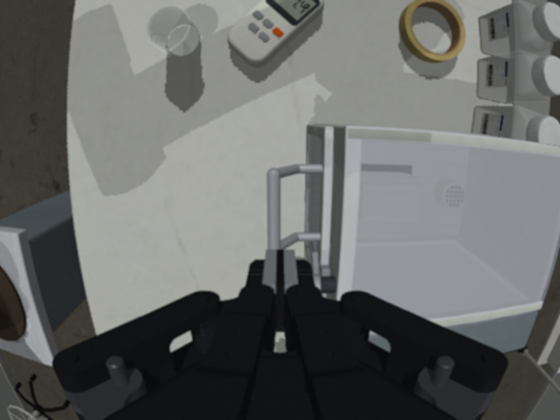

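```bash
python3 -m crank '-0.042 0.01 0 0 0;-0.042 0.01 0 0 0;-0.042 0.009 0 0 0;0 0 0 0 0;0 0 0 0 0' >/dev/null; python3 st.py 655 155 253 93
python3 - <<'E'
from h import *
s=read_state();c=read_camera("wrist");save("w23.png",c["image"])
E
```

```text
t 53.9 pos [654.  153.3 303.7] tz [0.0011 0.0006] a 92.8 f [ 0.5  0.6 -0.9] open -0.2 q1,6 [0.23 1.75]
need tool xyz [ 1.6  1.  50.7] turn -0.2
```

View pics/w23.png

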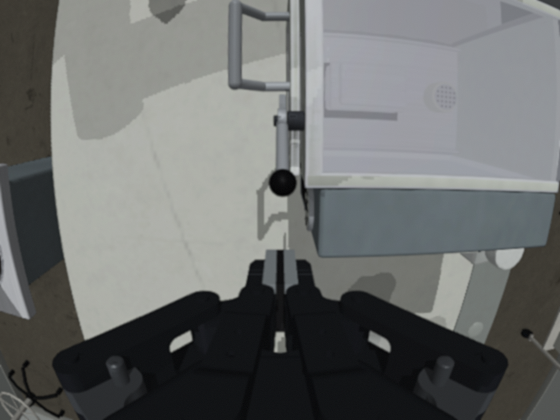

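```bash
python3 -m crank '0 0 0.025 0 0;0 0 0.026 0 0;0 0 0 0 0;0 0 0 0 0'; python3 -m crank '0.01 0 0 0 0;0.01 0 0 0 0;0.01 0 0 0 0;0 0 0 0 0'; python3 -m crank '0.008 0 0 0 0;0 0 0 0 0'
```

```text
time: 54.35
eef_pos: [653.6, 155.7, 254.2]
eef_rot: [0.688, 0.726, 0.001, 0.001]
ft_force: [-0.4, 0.5, 1.1]
opening: 0.4
time: 54.75
eef_pos: [652.9, 186.5, 255.2]
eef_rot: [0.688, 0.726, 0.003, 0.001]
ft_force: [0.4, 0.6, -0.3]
opening: 0.3
time: 54.95
eef_pos: [652.2, 193.6, 254.3]
eef_rot: [0.688, 0.725, 0.002, 0.001]
ft_force: [0.6, 0.1, 0.5]
opening: 0.1
```

```bash
python3 -m crank '0.006 0 0 0 0;0 0 0 0 0'; python3 -m crank '0.003 0 0 0 0;0 0 0 0 0'; python3 -m crank '0.002 0 0 0 0;0 0 0 0 0'
```

```text
time: 55.15
eef_pos: [652.0, 199.1, 254.3]
eef_rot: [0.688, 0.725, 0.002, 0.001]
ft_force: [-0.2, 0.1, -0.2]
opening: 0.1
time: 55.35
eef_pos: [651.9, 201.7, 254.5]
eef_rot: [0.689, 0.725, 0.002, 0.001]
ft_force: [-0.3, -0.9, 0.2]
opening: 0.2
time: 55.55
eef_pos: [651.8, 203.4, 254.6]
eef_rot: [0.689, 0.725, 0.002, 0.001]
ft_force: [-0.5, -0.6, 1.1]
opening: -0.1
```

Run:
```python
from h import *
s=read_state();c=read_camera("wrist");save("w24.png",c["image"])
c=read_camera("scene");save("s5.png",c["image"],(130,130,290,290),4)
```

```text
(no output)
```

View pics/w24.png

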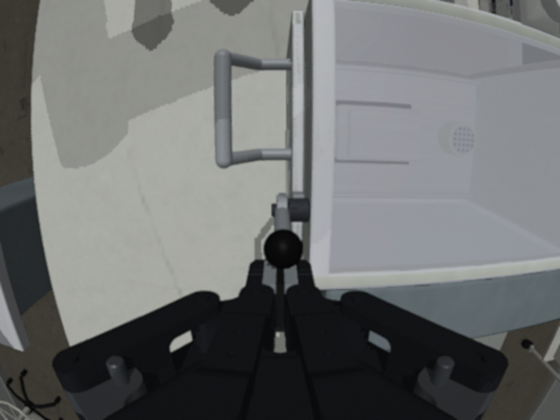

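View pics/s5.png

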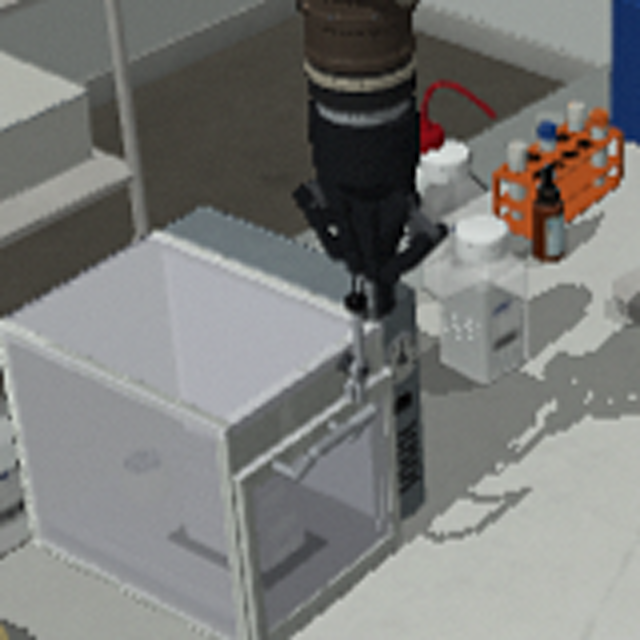

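```bash
python3 - <<'E'
from h import *
s=read_state();c=read_camera("wrist");print(wplane(c,s,(284,248),257).round(1))
E
python3 -m crank '0.002 0 0 0 0;0 0 0 0 0'; python3 -m crank '0.002 0 0 0 0;0 0 0 0 0'
```

```text
[[653.2 222.7 257. ]]
time: 55.9
eef_pos: [651.8, 204.0, 254.6]
eef_rot: [0.689, 0.725, 0.001, 0.002]
ft_force: [-0.1, -5.9, 1.2]
opening: 0.0
time: 56.1
eef_pos: [651.8, 204.4, 254.7]
eef_rot: [0.689, 0.724, -0.0, 0.003]
ft_force: [1.1, -11.3, 2.4]
opening: 0.1
```

```bash
python3 -m crank '-0.01 0 0 0 0;-0.03 0 0 0 0;0 0 -0.04 0 0;0 0 -0.04 0 0;0 0 0 0 0'
python3 - <<'E'
from h import *
s=read_state();c=read_camera("wrist");save("w25.png",c["image"])
np.savez("w25.npz",im=c["image"],p=s["eef_pos"],q=s["eef_rot"])
save("w25c.png",c["image"],(270,20,470,220),4)
E
```

```text
time: 56.6
eef_pos: [654.1, 167.5, 340.7]
eef_rot: [0.689, 0.725, 0.006, 0.003]
ft_force: [-1.4, -0.1, 0.2]
opening: 0.1
```

View pics/w25.png

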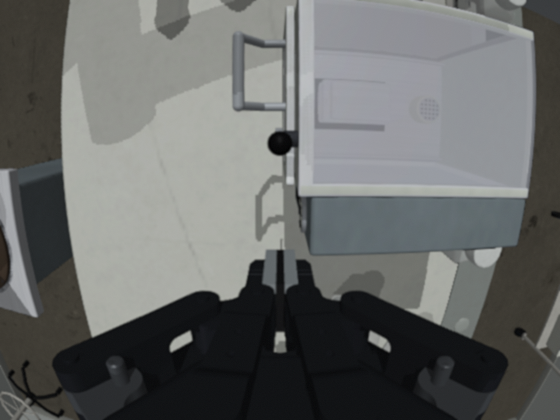

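View pics/w25c.png

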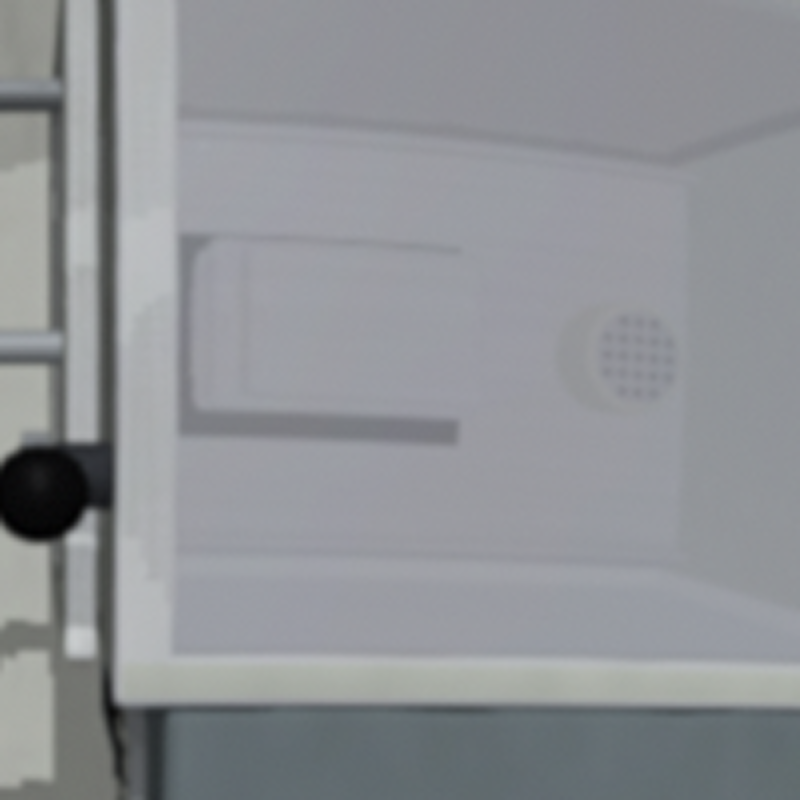

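Run:
```python
from h import *
d=np.load("w25.npz"); s={"eef_pos":d["p"],"eef_rot":d["q"]}; c=read_camera("wrist")
print("ball",wplane(c,s,(280.5,143),258).round(1))
h=wplane(c,s,[(238,37),(239.5,105)],192);print("handle",h.round(1),h.mean(0))
g=cv2.cvtColor(d["im"],cv2.COLOR_RGB2GRAY)[70:140,305:405].astype(float)
g=np.clip((g-130)*4.2,0,255).astype(np.uint8); cv2.imwrite("pics/w25e.png",cv2.resize(g,None,fx=8,fy=8,interpolation=cv2.INTER_CUBIC))
print(g.min(),g.max())
```

```text
ball [[653.3 222.7 258. ]]
handle [[614.6 307.5 192. ]
 [619.  248.9 192. ]] [616.77470422 278.23460927 192.        ]
0 252
```

View pics/w25e.png

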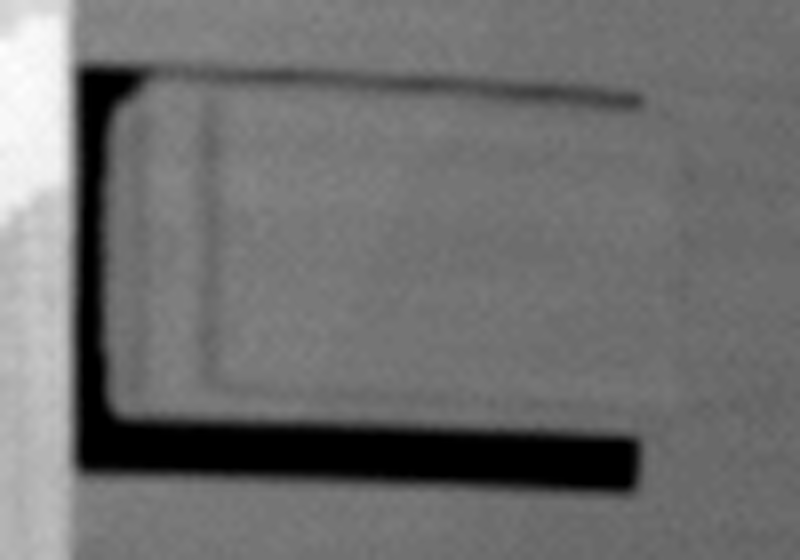

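Run:
```python
from h import *
d=np.load("w25.npz"); s={"eef_pos":d["p"],"eef_rot":d["q"]}; c=read_camera("wrist")
g=lambda u,v:(u/8+305,v/8+70)
def f(n,u,v,z,e):
    P=wplane(c,s,g(u,v),z)[0,:2]-[556+189.5*.9986,257.7+189.5*.0525]; print(n,(P@_x).round(1) if 0 else np.round([P@np.array([np.cos(.0525),np.sin(.0525)]),P@np.array([-np.sin(.0525),np.cos(.0525)])],1),"expect",e)
f("mat rear right",637,490,22,(54,-35)); f("mat rear left",642,100,22,(54,35))
f("C front right",213,388,96,(-36,-22.5)); f("C rear right",672,407,96,(36,-22.5))
f("B front right",140,420,74,(-43,-26.5)); f("A front right",103,415,48,(-43,-26.5))
```

```text
mat rear right [ 54.7 -35.3] expect (54, -35)
mat rear left [54.3 33.9] expect (54, 35)
C front right [-34.3 -21.7] expect (-36, -22.5)
C rear right [ 34.3 -21.4] expect (36, -22.5)
B front right [-41.5 -26.5] expect (-43, -26.5)
A front right [-43.8 -25.8] expect (-43, -26.5)
```

```bash
python3 -m crank '-0.03 -0.04 0 0 0;0 -0.04 0 0 0;0 0 0 0 0;0 0 0 0 0;0 0 0 0 0'
python3 - <<'E'
from h import *
c=read_camera("scene");save("s6.png",c["image"],(130,130,290,290),4)
c=read_camera("top");save("top6.png",c["image"])
E
```

```text
time: 57.25
eef_pos: [575.6, 133.6, 333.7]
eef_rot: [0.688, 0.725, 0.002, 0.001]
ft_force: [-0.2, -0.4, -0.6]
opening: -0.4
```

View pics/s6.png

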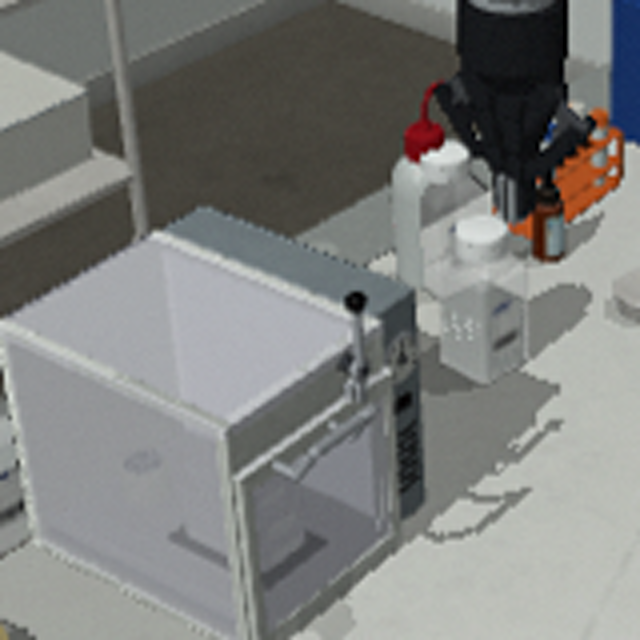

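View pics/top6.png

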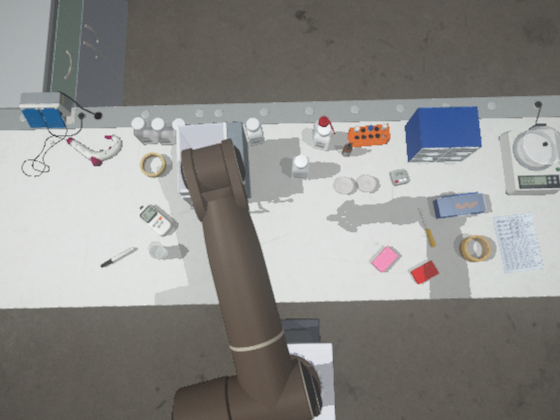

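The drawer is closed and the catch upright (ball near (355,300) in the scene crop). The beaker, meter, bottle and the pink and red look-alikes are where they started, no tins are left on the bench, and the robot is clear of everything.

Run:
```python
from rig import *
print(hand_in())
```

```text
the job is handed in; nothing more can be done
None
```

The job is done and handed in at about 57 s; `hand_in()` gives no verdict. Three tins were on the bench, two medium and one small. I turned the catch aside and drew the drawer out to its stop at about 190 mm. I stacked medium, medium, small on the mat, slid the drawer home, and turned the catch back to its upright stop.

**Last checks:**
- **Column:** seen through the roof, the visible tin and mat edges are within about 2 mm of where they should be, and square. The far left edges were not visible.
- **Drawer:** the handle is back where it started to within about 1 mm, and the drawer met its end stop with about 15 N.
- **Catch:** the ball is within 1 mm of where it started.
- **Bystanders:** the beaker, meter, bottle and the pink and red look-alikes look unmoved in the top picture.
- **Robot:** it touches nothing.

**What went wrong:** early on, with the gripper empty, the last joint hit its range limit and the tool tilted by 0.09 rad. I turned it round to the opposite limit, worked it back upright, and carried on with the tool turned half round.

**What disagreed:** the handle sits about 15 mm left of the drawer's middle, so I gripped it where I measured it. Readings of the mat's centre before stacking differed by up to 4 mm. I used the value that the close view of the mat's front edge confirmed.

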